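# Close the spice rack with its retaining bar

### The arm

A 6-joint arm with a two-finger parallel gripper is mounted at the origin on a cart in front of the work surface, level with it; the furniture and walls round the work are solid. World frame = base frame: x ahead of the robot, y to its left, z up, the work surface at z = 0. Lengths are in m, angles in rad, forces in N, time in s.
With the tool pointing down it reaches from about 0.35 to 0.875 m from the base axis. Payload 4.2 kg.
Tool frame: the origin (TCP) lies between the finger pads; the fingertips stand 8 mm ahead of it and the grasp point (between the pads) lies 11 mm behind it (r.tip_reach is the distance from the TCP to the fingertips, in m); z points along the fingers, y is the line along which they close (so a half turn about z gives the same grasp; the last joint's range is limited). The gripper opens to 87 mm and grips with 3 to 60 N. Pads are 19 mm wide; open, the fingers measure 117 mm over their backs; the gripper's body (75 mm by 190 mm) begins 51 mm behind the grasp point.
Start: joints at [1.601, 0.385, 0.008, 0, -1.194, -0.259], TCP at [0.142, 0.609, 0.231] pointing down, gripper open.
Joint ranges: [-3.14, 3.14], [-1.21, 2.06], [-1.07, 1.41], [-3.16, 2.05], [-2.99, -0.16], [-3.1, 3.1]. Speed limits (rad/s): [2.79, 2.79, 3.14, 3.14, 3.14, 3.14].

### API

Orientations are given as a rotation vector (axis times angle).
In Python, from station import r gives the robot as it stands.
- The arm moves only by the tool drive_tool, never from a script. Its argument "rows" is a list of rows, each an object with "claw": the finger opening in mm, from 0 to 87; "xyz": the shift along the tool's x, y, z in units of 30 mm (1.0 is 30 mm), a list of three; "roll": the turn about the tool's z in units of 6 degrees (1.0 is 6 degrees). In form: [{"claw": claw, "xyz": [x, y, z], "roll": roll}, ...]. A call has 1 to 8 rows; each row shifts and turns the commanded pose from where the row before left it, along the tool's axes as they then stand; what a row does not reach is not made up. A row lasts 1/12 s, in which the tool goes at most 41.7 mm and 7.16 degrees, less where a joint would pass 70% of its speed; a pose out of reach is approached as far as the arm can. A call is refused whole if a number of a shift passes 1 or a number of a turn 1, either way. A call with a gripper value outside its range is refused whole. The fingers move at their own pace and stop on an object; "force" is the grip in N (left out, the last holds). Time passes only in rows, so rows that do not move let the fingers close. It gives the time, the measured TCP pose, the force, the opening and the grip force at its end, in the units of the state.
- r.sense(): the state, without advancing time (a new reading comes with each control period).
- r.snapshot(name): name is "scene" or "top" or "wrist"; returns a dict with "pixels" (400x640x3 uint8, red, green, blue), "vertical_fov" (degrees; the focal length in pixels is half the picture's height over the tangent of half this angle, whatever the lens; pixels are square), "cx", "cy" (the principal point, pixels), "D" ([k1, k2, p1, p2, k3] as OpenCV has them; the pictures are not rectified), "rvec" (rotation vector, rad) and "tvec" (3), from world to camera coordinates, as OpenCV has them. Camera axes: x right, y down, z forward; pixel columns grow to the right and rows downward; lengths in m; the calibration is good to about 2 mm. A picture is of the moment at which its call begins. There is no depth.
- r.close_job(): hands the job in; it is judged then, once.
Trained networks look in a picture, given as the dict that the camera call returned (one of the last four; its "shot" number tells which), for a name from the list of things; names that differ only in an ending like _2 or _b are one class to them, and where a whole thing is asked for, a point or a joint stands for the part that bears it (a point fixed in the world has none). Each returns a list of dicts, best first, with "p" (0 to 1); they miss things now and then, are a little off and sometimes report something else, mostly with a low value. They report only what shows in the picture. A call takes as long as a camera call.
- r.look_for(picture, label): "rect" ([left, top, width, height] in pixels, round what is visible of it).
- r.silhouettes(picture, label): "pixels" (400x640 bool, what is visible of it) and "rect" ([left, top, width, height] in pixels, round what is visible of it).
- r.mark_of(picture, label): "at" ([column, row] in pixels: a listed point, or the origin of a listed thing).
The state is a dict: "time_s": time; "joints": joint angles; "joint_velocities": joint speeds; "joint_efforts": joint torques, N m; "ee_pos": TCP position; "tcp_rot": TCP orientation; "ft_force": force on the tool from outside, world axes, zero at the start; "moment": the same for the moment, N m; "finger_gap": finger opening in m; "grip_force": force on a finger pad.
Only numpy, scipy, OpenCV 4.12 (cv2) and the standard library are available. Lean on these libraries where they do the work, as an engineer would, in place of code of your own. Each camera call takes 0.05 s, during which the arm holds its last target. There are 200 camera calls.

### The job

Lay the loose wooden retaining bar across the front of the spice rack so that the jars cannot slide out: its steel pin dropped fully into the blind hole under the hood on the left support, its wooden foot down in the trough on the right support, the bar level. Then let go of it; leave the jars in and on the rack standing where they are.

Things in the scene. Friction and masses are not known exactly. Their poses are not given: they have to be found in the camera images.
- rack: Light wooden spice rack, 300 mm wide (y), 145 mm deep, 235 mm high, fixed, turned a little to the robot's left (yaw -0.2 to -0.5). Origin: centre of its underside; x to its back, y to its left seen from the robot, z up. Supports for the bar stand in front at x = -55, y = +100 and -100 mm, open to the front; side walls begin at y = +-138 mm. Inside, three jars stand on the floor (10 mm thick), fronts at x = 0 mm or behind.
- shelf_edge (a point): Middle of the lower front edge of the rack's upper shelf (rack x = -45, z = 190 mm); with its lip the shelf reaches up to z = 235 mm. It stands close behind and above the bar line, so the body of a gripper pointing straight down hits it; fingers slanting forward and down by 30 to 45 degrees (wrist leaning to the robot) fit in front of it.
- pin_seat (a point): On the left (+y) support, at the height of the pad's flat top (rack x = -55, y = +100, z = 70 mm). The pad, about 56 x 56 mm, has a blind hole 12 mm wide, 15 mm deep, edge bevelled 1 mm. The hole's centre lies up to 6 mm from this point along rack x and up to 7 mm along rack y, not told: rest the pin lightly on the pad and sweep until it drops in.
- hood (a point): Middle of the lower front edge of the hood over the left support (rack x = -90, y = +120, z = 116 mm; the hood covers x = -90 to -24 mm, from y = +90 mm to the left side, and is 8 mm thick). The bar's end must come in from the front between pad top (z = 70 mm) and hood, then go down.
- trough (a point): On the right (-y) support: middle of the floor of the trough for the bar's foot (rack x = -55, y = -100, z = 58 mm, 12 mm lower than the pad top). The trough is open to left and right, 56 mm long along y, 38 mm wide along x, with 8 mm high front and back walls (tops at rack z = 66 mm).
- bar: Loose wooden retaining bar, 0.15 to 0.31 kg, standing on its pin and foot. Origin below its middle, level with the pin's tip and the foot's underside; y along the bar towards the pin, x across it, z up. 230 mm long, 24 mm wide, underside at z = 12, top at z = 26 mm. When seated its y runs along the rack's y and its underside lies on the pad.
- bar_tab (a point): Grip point on the finger tab, 20 mm off the bar's middle towards the pin (bar x = 0, y = +20, z = 50 mm). The tab is upright, 10 mm thick along the bar's y, 26 mm along x, from z = 26 to z = 62 mm. Grip it across its 10 mm; the fingers may slant in the bar's x-z plane. The pin is 80 mm away, so a push of over about 5 N on it can pry the tab askew between the fingers: grip hard, push lightly.
- bar_pin (a point): Centre of the lower tip of the steel pin under the bar's +y end (bar x = 0, y = +100, z = 0 mm): 10 mm thick, standing 12 mm out of the bar's underside, tip bevelled 1 mm.
- bar_foot (a point): Centre of the underside of the wooden foot under the bar's -y end (bar x = 0, y = -100, z = 0 mm), 20 x 20 mm, 12 mm high.
- spice_a: One of the three spice jars in the rack (41 mm wide, 105 mm tall, loose); origin under its centre, z up.
- spice_b: Another spice jar in the rack; the same size.
- spice_c: Another spice jar in the rack; the same size.
- honey: Squat jar, 59 mm wide, 85 mm tall, loose on the rack's upper shelf; origin under its centre.
- mustard: Squat jar, 57 mm wide, 80 mm tall, loose on the rack's upper shelf; origin under its centre.

How it is judged:
At the end, for the whole second after the job is handed in: The pin's tip is in the hole, at least 7.5 mm below the pad's top; the foot stands in the trough, under 4.5 mm above its floor and within 14 mm (x) and 12 mm (y) of its middle; the bar is level within 0.06 rad, at rest and released (z of each of bar_pin, bar_foot in the frame of rack below 0.0625 m and x of bar_pin in the frame of rack between -0.066 and -0.044 m and y of bar_pin in the frame of rack between 0.089 and 0.111 m and z of bar_foot in the frame of rack above 0.052 m and x of bar_foot in the frame of rack between -0.069 and -0.041 m and y of bar_foot in the frame of rack between -0.112 and -0.088 m and angle between bar's own z axis and vertical below 0.06 rad and linear speed of bar below 0.02 m/s and angular speed of bar below 0.15 rad/s and contact force between the fingers and bar below 0.1 N); the robot touches nothing.
It fails at once if a jar in or on the rack is knocked over or shifted by more than 40 mm (distance of any of spice_a, spice_b, spice_c, honey, mustard from where it was at the start of the episode above 0.04 m or angle between any of spice_a, spice_b, spice_c, honey, mustard's own z axis and vertical above 0.4 rad).
It also fails if it takes over 67 s, if anything falls off the work surface, if the arm or the gripper's body presses on something with over 40 N, if the wrist force passes 120 N, or if a joint passes its speed limit or range.

## Working session

There is one attempt and no reset: what is moved stays moved. The work goes in short steps, Python scripts to look and compute and a tool call to move; the robot and the scene stay as the last step left them, time stands still between calls to the robot, and variables do not carry over. Pictures are saved under pics/ and viewed, at most 10 in all, crops included, and the job is handed in when it is done.

Besides the shell and the picture viewer there is one more tool, called after "Request:" by a JSON object that holds its "method" and its "body", one argument or row to a line. drive_tool: Moves the arm, as the interface text tells. Its arguments: {"type":"object","properties":{"rows":{"type":"array"},"force":{"type":"number"}},"required":["rows"]}

```bash
ls; mkdir -p pics
cat > h.py <<'E'
import numpy as np, cv2
from scipy.spatial.transform import Rotation as R
from station import r
def cam(s):
    f=200/np.tan(np.radians(s["vertical_fov"])/2)
    K=np.array([[f,0,s["cx"]],[0,f,s["cy"]],[0,0,1.]])
    return K,np.array(s["D"],float),np.array(s["rvec"],float),np.array(s["tvec"],float)
def ray(s,uv):
    K,D,rv,t=cam(s); p=cv2.undistortPoints(np.array([[uv]],float),K,D)[0,0]
    M=R.from_rotvec(rv.ravel()).as_matrix(); return -M.T@t.ravel(), M.T@np.array([p[0],p[1],1.])
def onz(s,uv,z):
    c,d=ray(s,uv); return c+d*(z-c[2])/d[2]
def proj(s,P):
    K,D,rv,t=cam(s); return cv2.projectPoints(np.atleast_2d(np.array(P,float)),rv,t,K,D)[0][:,0]
E
python3 - <<'E'
from h import *
np.set_printoptions(precision=4,suppress=True)
print([a for a in dir(r) if a[0]!='_'], r.tip_reach)
s=r.sense(); print(s); print(R.from_rotvec(s["tcp_rot"]).as_matrix())
ims=[]
for n in ("scene","top"):
    p=r.snapshot(n); ims.append(p["pixels"]); print(n,p["vertical_fov"],p["D"],"campos",ray(p,(320,200)))
    cv2.imwrite(f"pics/{n}0.png",p["pixels"][:,:,::-1])
    for l in ("shelf_edge","pin_seat","hood","trough","bar","bar_tab","bar_pin","bar_foot","rack","honey","mustard"):
        print(l,[(np.round(d["at"],1),round(d["p"],2)) for d in r.mark_of(p,l)[:2]])
E
```

```text
pics
['IKError', 'close_job', 'look_for', 'mark_of', 'sense', 'silhouettes', 'snapshot', 'tip_reach'] 0.008
{'time_s': 0.0, 'joints': array([ 1.6006,  0.3856,  0.0066, -0.0005, -1.194 , -0.2586]), 'joint_velocities': array([0.0004, 0.0004, 0.0009, 0.0022, 0.0008, 0.0012]), 'joint_efforts': array([  0.0007, -39.0666,  18.7402,   4.2198,   0.0109,  -0.0002]), 'ee_pos': array([0.1416, 0.6082, 0.2295]), 'tcp_rot': array([ 3.1189, -0.3586, -0.0002]), 'ft_force': array([-0.0493, -0.6154,  0.6065]), 'moment': array([-0.0074,  0.0093, -0.062 ]), 'grip_force': 0.0, 'finger_gap': 0.08724963386321459}
[[ 0.9739 -0.227  -0.0004]
 [-0.227  -0.9739 -0.0021]
 [ 0.0001  0.0022 -1.    ]]
scene 44.22737351221606 [-0.0241  0.      0.      0.      0.    ] campos (array([-0.1761, -0.3667,  0.6134]), array([ 0.7211,  0.5054, -0.4743]))
shelf_edge [(array([371.4, 194.5]), 0.87), (array([420.5, 194.6]), 0.25)]
pin_seat [(array([330.8, 229.3]), 0.63)]
hood [(array([310.9, 211.5]), 0.85)]
trough [(array([232.6, 219.3]), 0.71), (array([399.6, 280.6]), 0.68)]
bar [(array([243.9, 245. ]), 0.87)]
bar_tab [(array(
[... 185 characters left out ...]
rd [(array([422.2, 193.8]), 0.81)]
top 44.62202325398101 [-0.1262  0.      0.      0.      0.    ] campos (array([0.0322, 0.2333, 1.0737]), array([ 0.4367, -0.0963, -0.8947]))
shelf_edge [(array([367.9, 159.4]), 0.93)]
pin_seat [(array([314.9, 191. ]), 0.69)]
hood [(array([310.2, 190. ]), 0.63), (array([397.7, 132.9]), 0.26)]
trough [(array([402.3, 194.2]), 0.88)]
bar [(array([251.6, 245.2]), 0.73)]
bar_tab [(array([239.3, 239.1]), 0.78)]
bar_pin [(array([208.3, 238.7]), 0.81)]
bar_foot [(array([289.3, 244.4]), 0.66), (array([404. , 193.9]), 0.35)]
rack [(array([358.4, 181.3]), 0.97), (array([389.9, 172.6]), 0.53)]
honey [(array([331.4, 135.2]), 0.97)]
mustard [(array([394.3, 132.7]), 0.94)]
```

Run:
```python
from h import *
np.set_printoptions(precision=4,suppress=True)
S=r.snapshot("scene");T=r.snapshot("top")
A=dict(shelf_edge=((371.4,194.5),(367.9,159.4)),pin_seat=((330.8,229.3),(314.9,191)),hood=((310.9,211.5),(310.2,190)),trough=((399.6,280.6),(402.3,194.2)),bar=((243.9,245),(251.6,245.2)),bar_tab=((234.8,222),(239.3,239.1)),bar_pin=((221.4,225.5),(208.3,238.7)),bar_foot=((265.9,269.6),(289.3,244.4)),rack=((379.3,270.1),(358.4,181.3)),honey=((363.6,170.6),(331.4,135.2)),mustard=((422.2,193.8),(394.3,132.7)))
for k,(a,b) in A.items():
    M=np.zeros((3,3));v=np.zeros(3);g=[]
    for s,u in((S,a),(T,b)):
        c,d=ray(s,u);d/=np.linalg.norm(d);P=np.eye(3)-np.outer(d,d);M+=P;v+=P@c;g.append((c,d))
    x=np.linalg.solve(M,v); e=[np.linalg.norm(np.cross(x-c,d)) for c,d in g]
    z=dict(shelf_edge=.19,pin_seat=.07,hood=.116,trough=.058,bar=0,bar_tab=.05,bar_pin=0,bar_foot=0,rack=0,honey=.2,mustard=.2)[k]
    print(k,x,"gap mm",round(2e3*e[0],1),"onz",onz(S,a,z)[:2],onz(T,b,z)[:2])
cv2.imwrite("pics/a.png",cv2.resize(S["pixels"][110:330,160:520,::-1],None,fx=2.2,fy=2.2,interpolation=3))
cv2.imwrite("pics/b.png",cv2.resize(T["pixels"][60:330,160:520,::-1],None,fx=2.2,fy=2.2,interpolation=3))
```

```text
shelf_edge [0.5359 0.0187 0.1937] gap mm 2.8 onz [0.5442 0.0219] [0.5367 0.0188]
pin_seat [0.5579 0.1264 0.0633] gap mm 15.8 onz [0.5588 0.1187] [0.5473 0.1321]
hood [0.5267 0.147  0.1178] gap mm 1.4 onz [0.5284 0.149 ] [0.5283 0.1464]
trough [ 0.5054 -0.0705  0.0563] gap mm 3.8 onz [ 0.5057 -0.072 ] [ 0.503  -0.0685]
bar [ 0.4762  0.2988 -0.0014] gap mm 6.6 onz [0.4784 0.2967] [0.4726 0.3004]
bar_tab [0.4746 0.3209 0.0513] gap mm 6.2 onz [0.4797 0.3221] [0.4723 0.3226]
bar_pin [ 0.5105  0.4005 -0.003 ] gap mm 1.1 onz [0.5066 0.3969] [0.5097 0.3998]
bar_foot [ 0.4614  0.2139 -0.0189] gap mm 5.7 onz [0.4393 0.1971] [0.4566 0.2128]
rack [ 0.5895  0.0119 -0.0047] gap mm 1.5 onz [0.5827 0.0093] [0.5877 0.0124]
honey [0.6099 0.0811 0.1969] gap mm 3.5 onz [0.6068 0.0776] [0.6062 0.0829]
mustard [ 0.5899 -0.0557  0.1962] gap mm 5.8 onz [ 0.5875 -0.0592] [ 0.5849 -0.0522]
```

View pics/a.png

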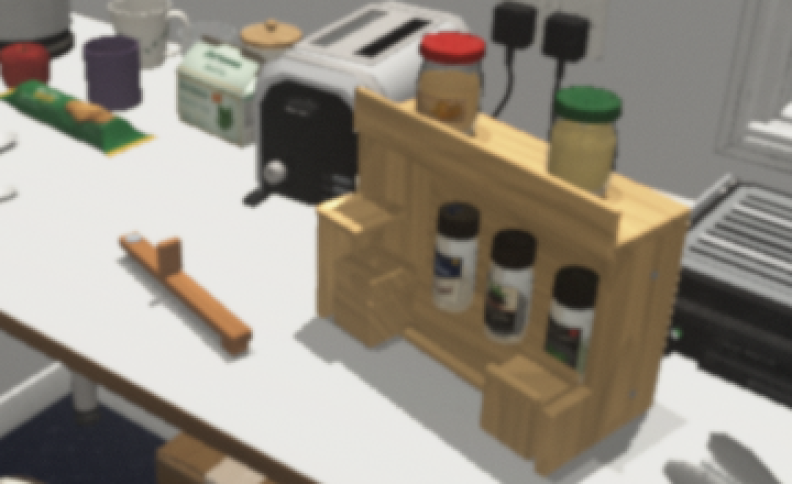

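View pics/b.png

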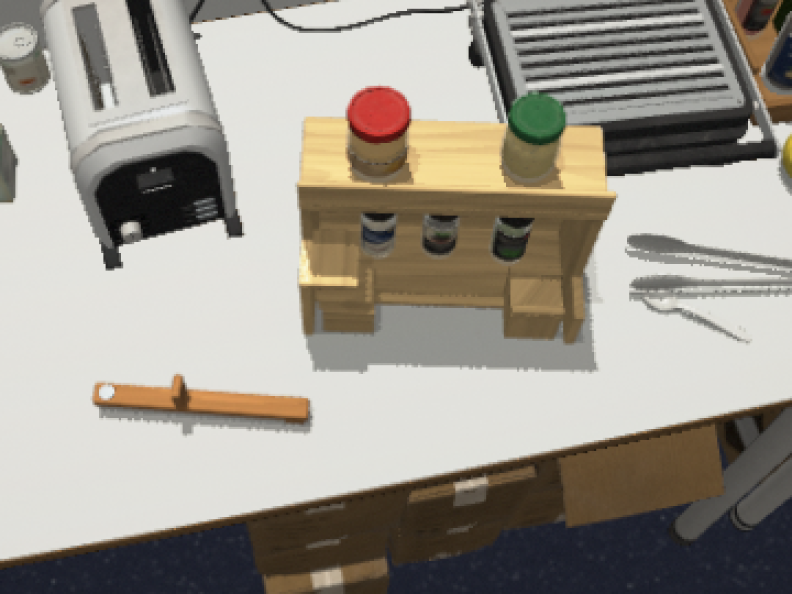

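Scene view: the bar lies at left, with its pin near (130,240) and its tab near (168,255). The rack's hooded pad is at (355,240) and the trough at (535,390). In the top view the bar (95–310, 380–415) runs nearly parallel to the rack. I'll raise the tool first.

Request:
{"method": "drive_tool", "body": {
  "rows": [
    {"claw": 87, "xyz": [0, 0, -1], "roll": 0},
    {"claw": 87, "xyz": [0, 0, -1], "roll": 0},
    {"claw": 87, "xyz": [0, 0, -1], "roll": 0},
    {"claw": 87, "xyz": [0, 0, -1], "roll": 0},
    {"claw": 87, "xyz": [0, 0, -1], "roll": 0},
    {"claw": 87, "xyz": [0, 0, -1], "roll": 0},
    {"claw": 87, "xyz": [0, 0, -1], "roll": 0},
    {"claw": 87, "xyz": [0, 0, -1], "roll": 0}
  ],
  "force": 40
}}

```text
time_s: 1.97
ee_pos: [0.1417, 0.6083, 0.4723]
tcp_rot: [-3.121, 0.358, 0.0]
ft_force: [0.2, 0.9, 0.6]
finger_gap: 0.0874
grip_force: 0.0
```

Request:
{"method": "drive_tool", "body": {
  "rows": [
    {"claw": 87, "xyz": [0.9, 0.9, -0.4], "roll": 0.1},
    {"claw": 87, "xyz": [0.9, 0.9, -0.4], "roll": 0.1},
    {"claw": 87, "xyz": [0.9, 0.9, -0.4], "roll": 0.1},
    {"claw": 87, "xyz": [0.9, 0.9, -0.4], "roll": 0},
    {"claw": 87, "xyz": [0.9, 0.9, -0.4], "roll": 0},
    {"claw": 87, "xyz": [0.9, 0.9, -0.4], "roll": 0},
    {"claw": 87, "xyz": [0.9, 0.9, 0], "roll": 0},
    {"claw": 87, "xyz": [0.9, 0.9, 0], "roll": 0}
  ]
}}

```text
time_s: 2.63
ee_pos: [0.2974, 0.3437, 0.5437]
tcp_rot: [-3.113, 0.406, -0.001]
ft_force: [0.0, 0.8, 0.0]
finger_gap: 0.087
grip_force: 0.0
```

Request:
{"method": "drive_tool", "body": {
  "rows": [
    {"claw": 87, "xyz": [0.8, 0.9, 0], "roll": 0},
    {"claw": 87, "xyz": [0.8, 0.9, 0], "roll": 0},
    {"claw": 87, "xyz": [0.8, 0.9, 0], "roll": 0},
    {"claw": 87, "xyz": [0.8, 0.9, 0], "roll": 0},
    {"claw": 87, "xyz": [0.8, 0.9, 0], "roll": 0},
    {"claw": 87, "xyz": [0.8, 0.9, 0], "roll": 0},
    {"claw": 87, "xyz": [0.8, 0.9, 0], "roll": 0},
    {"claw": 87, "xyz": [0.8, 0.9, 0], "roll": 0}
  ]
}}

```text
time_s: 3.3
ee_pos: [0.427, 0.0856, 0.543]
tcp_rot: [-3.114, 0.407, -0.001]
ft_force: [0.0, 1.1, -0.1]
finger_gap: 0.0873
grip_force: 0.0
```

Request:
{"method": "drive_tool", "body": {
  "rows": [
    {"claw": 87, "xyz": [0.9, 0.9, 0], "roll": 0},
    {"claw": 87, "xyz": [0.9, 0.9, 0], "roll": 0},
    {"claw": 87, "xyz": [0.9, 0.9, 0], "roll": 0},
    {"claw": 87, "xyz": [0.9, 0.9, 0], "roll": 0},
    {"claw": 87, "xyz": [0.9, 0.9, 0], "roll": 0},
    {"claw": 87, "xyz": [0.9, 0.9, 0], "roll": 0},
    {"claw": 87, "xyz": [0.9, 0.9, 0], "roll": 0},
    {"claw": 87, "xyz": [0, 0, 0], "roll": 0}
  ]
}}

```text
time_s: 3.97
ee_pos: [0.5638, -0.1482, 0.5384]
tcp_rot: [3.113, -0.417, -0.01]
ft_force: [-0.5, 1.1, -2.2]
finger_gap: 0.0867
grip_force: 0.0
```

Request:
{"method": "drive_tool", "body": {
  "rows": [
    {"claw": 87, "xyz": [0, 0, -1], "roll": 0},
    {"claw": 87, "xyz": [0, 0, -1], "roll": 0},
    {"claw": 87, "xyz": [0, 0, -1], "roll": 0},
    {"claw": 87, "xyz": [0, 0, -1], "roll": 0},
    {"claw": 87, "xyz": [0, 0, -1], "roll": 0},
    {"claw": 87, "xyz": [0, 0, -1], "roll": 0},
    {"claw": 87, "xyz": [0, 0, -1], "roll": 0},
    {"claw": 87, "xyz": [0, 0, -1], "roll": 0}
  ]
}}

```text
time_s: 4.63
ee_pos: [0.5189, -0.1326, 0.7104]
tcp_rot: [3.105, -0.407, 0.06]
ft_force: [-0.2, -0.1, -0.1]
finger_gap: 0.0873
grip_force: 0.0
```

Run:
```python
from h import *
np.set_printoptions(precision=4,suppress=True)
s=r.sense(); print(s["joints"],s["ee_pos"]); print(R.from_rotvec(s["tcp_rot"]).as_matrix())
```

```text
[ 0.0626  0.466   1.4065  0.0273 -2.4753  1.2694] [ 0.5189 -0.1326  0.7104]
[[ 0.9655 -0.2577  0.0368]
 [-0.2573 -0.9662 -0.0146]
 [ 0.0393  0.0046 -0.9992]]
```

Request:
{"method": "drive_tool", "body": {
  "rows": [
    {"claw": 87, "xyz": [0, 0, -1], "roll": 0},
    {"claw": 87, "xyz": [0, 0, -1], "roll": 0},
    {"claw": 87, "xyz": [0, 0, -1], "roll": 0},
    {"claw": 87, "xyz": [0, 0, -1], "roll": 0},
    {"claw": 87, "xyz": [0, 0, -1], "roll": 0},
    {"claw": 87, "xyz": [0, 0, -1], "roll": 0},
    {"claw": 87, "xyz": [0, 0, -1], "roll": 0},
    {"claw": 87, "xyz": [0, 0, -1], "roll": 0}
  ]
}}

```text
time_s: 5.3
ee_pos: [0.4191, -0.1046, 0.7808]
tcp_rot: [3.076, -0.403, 0.184]
ft_force: [-0.6, -0.2, 0.3]
finger_gap: 0.0868
grip_force: 0.0
```

Run:
```python
from h import *
np.set_printoptions(precision=4,suppress=True)
s=r.sense(); print(s["joints"],s["ee_pos"]); print(R.from_rotvec(s["tcp_rot"]).as_matrix())
```

```text
[ 0.1827  0.3262  1.4065  0.122  -2.5449  1.2325] [ 0.4191 -0.1046  0.7808]
[[ 0.9594 -0.2583  0.1131]
 [-0.2543 -0.9659 -0.0486]
 [ 0.1218  0.0179 -0.9924]]
```

Request:
{"method": "drive_tool", "body": {
  "rows": [
    {"claw": 87, "xyz": [0.8, 0, -0.9], "roll": 0},
    {"claw": 87, "xyz": [0.8, 0, -0.9], "roll": 0},
    {"claw": 87, "xyz": [0.8, 0, -0.9], "roll": 0},
    {"claw": 87, "xyz": [0.8, 0, -0.9], "roll": 0},
    {"claw": 87, "xyz": [0.8, 0, -0.9], "roll": 0},
    {"claw": 87, "xyz": [0.8, 0, -0.9], "roll": 0},
    {"claw": 87, "xyz": [0.8, 0, -0.9], "roll": 0},
    {"claw": 87, "xyz": [0.8, 0, -0.9], "roll": 0}
  ]
}}

```text
time_s: 5.97
ee_pos: [0.4647, -0.1128, 0.7851]
tcp_rot: [3.024, -0.396, 0.371]
ft_force: [-0.7, 0.8, -0.0]
finger_gap: 0.0872
grip_force: 0.0
```

```bash
cat > st.py <<'E'
from h import *
np.set_printoptions(precision=4,suppress=True)
s=r.sense(); print(s["time_s"],s["joints"],s["ee_pos"]); print(R.from_rotvec(s["tcp_rot"]).as_matrix())
E
python3 st.py
```

```text
5.9667 [ 0.189   0.3521  1.4069  0.2103 -2.4054  1.2929] [ 0.4647 -0.1128  0.7851]
[[ 0.9377 -0.2618  0.2283]
 [-0.2452 -0.9644 -0.0991]
 [ 0.2461  0.0369 -0.9685]]
```

Request:
{"method": "drive_tool", "body": {
  "rows": [
    {"claw": 87, "xyz": [0.8, -0.5, -0.9], "roll": 0},
    {"claw": 87, "xyz": [0.8, -0.5, -0.9], "roll": 0},
    {"claw": 87, "xyz": [0.8, -0.5, -0.9], "roll": 0},
    {"claw": 87, "xyz": [0.8, -0.5, -0.9], "roll": 0},
    {"claw": 87, "xyz": [0.8, -0.5, -0.9], "roll": 0},
    {"claw": 87, "xyz": [0.8, -0.5, -0.9], "roll": 0},
    {"claw": 87, "xyz": [0.8, -0.5, -0.9], "roll": 0},
    {"claw": 87, "xyz": [0.8, -0.5, -0.9], "roll": 0}
  ]
}}

```text
time_s: 6.63
ee_pos: [0.5053, -0.0093, 0.8048]
tcp_rot: [2.969, -0.384, 0.588]
ft_force: [0.2, 0.2, 0.9]
finger_gap: 0.0869
grip_force: 0.0
```

```bash
python3 st.py
```

```text
6.6333 [ 0.4599  0.3727  1.4069  0.3853 -2.2877  1.1546] [ 0.5053 -0.0093  0.8048]
[[ 0.8943 -0.2621  0.3627]
 [-0.2272 -0.9642 -0.1365]
 [ 0.3855  0.0397 -0.9218]]
```

Request:
{"method": "drive_tool", "body": {
  "rows": [
    {"claw": 87, "xyz": [0.7, -0.8, -0.9], "roll": 0},
    {"claw": 87, "xyz": [0.7, -0.8, -0.9], "roll": 0},
    {"claw": 87, "xyz": [0.7, -0.8, -0.9], "roll": 0},
    {"claw": 87, "xyz": [0.7, -0.8, -0.9], "roll": 0},
    {"claw": 87, "xyz": [0.7, -0.8, -0.9], "roll": 0},
    {"claw": 87, "xyz": [0.7, -0.8, -0.9], "roll": 0},
    {"claw": 87, "xyz": [0.7, -0.8, -0.9], "roll": 0},
    {"claw": 87, "xyz": [0.7, -0.8, -0.9], "roll": 0}
  ]
}}

```text
time_s: 7.3
ee_pos: [0.4595, 0.1208, 0.8323]
tcp_rot: [-3.011, 0.425, -0.715]
ft_force: [0.7, 0.5, -0.9]
finger_gap: 0.0869
grip_force: 0.0
```

```bash
python3 st.py
```

```text
7.3 [ 0.802   0.3359  1.4059  0.4808 -2.2818  0.8707] [0.4595 0.1208 0.8323]
[[ 0.8581 -0.2585  0.4438]
 [-0.2666 -0.9627 -0.0452]
 [ 0.4389 -0.0795 -0.895 ]]
```

Request:
{"method": "drive_tool", "body": {
  "rows": [
    {"claw": 87, "xyz": [0.9, 0.4, -0.8], "roll": 0},
    {"claw": 87, "xyz": [0.9, 0.4, -0.8], "roll": 0},
    {"claw": 87, "xyz": [0.9, 0.4, -0.8], "roll": 0},
    {"claw": 87, "xyz": [0.9, 0.4, -0.8], "roll": 0},
    {"claw": 87, "xyz": [0.9, 0.4, -0.8], "roll": 0},
    {"claw": 87, "xyz": [0.9, 0.4, -0.8], "roll": 0},
    {"claw": 87, "xyz": [0.9, 0.4, -0.8], "roll": 0},
    {"claw": 87, "xyz": [0.9, 0.4, -0.8], "roll": 0}
  ]
}}

```text
time_s: 7.97
ee_pos: [0.4482, -0.027, 0.8777]
tcp_rot: [-2.945, 0.415, -0.928]
ft_force: [0.0, -0.1, 0.9]
finger_gap: 0.0871
grip_force: 0.0
```

```bash
python3 st.py
```

```text
7.9667 [ 0.5141  0.2364  1.4072  0.4104 -2.1846  1.1105] [ 0.4482 -0.027   0.8777]
[[ 0.7872 -0.2442  0.5663]
 [-0.2597 -0.9641 -0.0548]
 [ 0.5593 -0.104  -0.8224]]
```

Request:
{"method": "drive_tool", "body": {
  "rows": [
    {"claw": 87, "xyz": [0.3, 0.9, -0.9], "roll": 0},
    {"claw": 87, "xyz": [0.3, 0.9, -0.9], "roll": 0},
    {"claw": 87, "xyz": [0.3, 0.9, -0.9], "roll": 0},
    {"claw": 87, "xyz": [0.3, 0.9, -0.9], "roll": 0}
  ]
}}

```text
time_s: 8.3
ee_pos: [0.3682, -0.1256, 0.9008]
tcp_rot: [-2.927, 0.416, -1.002]
ft_force: [1.2, -0.8, 0.3]
finger_gap: 0.0866
grip_force: 0.0
```

```bash
python3 st.py
```

```text
8.3 [ 0.2784  0.1304  1.4076  0.2916 -2.2105  1.2617] [ 0.3682 -0.1256  0.9008]
[[ 0.7585 -0.2437  0.6044]
 [-0.2563 -0.9643 -0.0671]
 [ 0.5992 -0.104  -0.7938]]
```

```bash
cat >> h.py <<'E'
def units(d):  # world displacement (m) -> tool units (30 mm)
    s=r.sense(); return R.from_rotvec(s["tcp_rot"]).as_matrix().T@np.array(d,float)/.03
E
python3 - <<'E'
from h import *
np.set_printoptions(precision=2,suppress=True)
print(units((-.1,-.22,-.08)), units((.0144,-.0192,.018)), units((.018,-.014,.018)))
E
```

```text
[-2.25  8.16  0.59] [ 0.89  0.44 -0.14] [ 0.93  0.24 -0.08]
```

Request:
{"method": "drive_tool", "body": {
  "rows": [
    {"claw": 87, "xyz": [-0.3, 0.9, 0.1], "roll": 0},
    {"claw": 87, "xyz": [-0.3, 0.9, 0.1], "roll": 0},
    {"claw": 87, "xyz": [-0.3, 0.9, 0.1], "roll": 0},
    {"claw": 87, "xyz": [-0.3, 0.9, 0.1], "roll": 0},
    {"claw": 87, "xyz": [-0.3, 0.9, 0.1], "roll": 0},
    {"claw": 87, "xyz": [-0.3, 0.9, 0.1], "roll": 0},
    {"claw": 87, "xyz": [-0.3, 0.9, 0.1], "roll": 0},
    {"claw": 87, "xyz": [-0.2, 0.9, 0.1], "roll": 0}
  ]
}}

```text
time_s: 8.97
ee_pos: [0.2773, -0.3167, 0.8183]
tcp_rot: [-2.929, 0.418, -1.002]
ft_force: [-0.2, 0.2, 0.2]
finger_gap: 0.0867
grip_force: 0.0
```

```bash
python3 st.py
```

```text
8.9667 [-0.767   0.0076  1.0449 -0.4232 -2.0244  1.7527] [ 0.2773 -0.3167  0.8183]
[[ 0.7586 -0.245   0.6038]
 [-0.2562 -0.9641 -0.0693]
 [ 0.5991 -0.1021 -0.7941]]
```

Request:
{"method": "drive_tool", "body": {
  "rows": [
    {"claw": 87, "xyz": [0.9, 0.3, -0.5], "roll": 0},
    {"claw": 87, "xyz": [0.9, 0.3, -0.5], "roll": 0},
    {"claw": 87, "xyz": [0.9, 0.3, -0.5], "roll": 0},
    {"claw": 87, "xyz": [0.9, 0.3, -0.5], "roll": 0},
    {"claw": 87, "xyz": [0.9, 0.3, -0.5], "roll": 0},
    {"claw": 87, "xyz": [0.9, 0.3, -0.5], "roll": 0}
  ]
}}

```text
time_s: 9.47
ee_pos: [0.3184, -0.3561, 0.8647]
tcp_rot: [2.889, -0.431, 1.104]
ft_force: [-0.3, 0.1, 0.3]
finger_gap: 0.0869
grip_force: 0.0
```

```bash
python3 st.py; python3 -c "
from h import *
print(units((.012,-.022,.018)))"
```

```text
9.4667 [-0.7729  0.1852  1.4077 -0.451  -2.1158  1.676 ] [ 0.3184 -0.3561  0.8647]
[[ 0.7121 -0.2618  0.6514]
 [-0.2487 -0.9618 -0.1148]
 [ 0.6566 -0.0803 -0.75  ]]
[ 0.86113089  0.55240632 -0.10525504]
```

Request:
{"method": "drive_tool", "body": {
  "rows": [
    {"claw": 87, "xyz": [0.3, 0.95, -0.7], "roll": 0},
    {"claw": 87, "xyz": [0.3, 0.95, -0.7], "roll": 0},
    {"claw": 87, "xyz": [0.3, 0.95, -0.7], "roll": 0},
    {"claw": 87, "xyz": [0.3, 0.95, -0.7], "roll": 0}
  ]
}}

```text
time_s: 9.8
ee_pos: [0.2531, -0.428, 0.8562]
tcp_rot: [2.828, -0.436, 1.166]
ft_force: [-0.2, -0.6, 0.0]
finger_gap: 0.0869
grip_force: 0.0
```

```bash
python3 st.py; python3 -c "
from h import *
print(units((.0,-.026,.018)))"
```

```text
9.8 [-1.1159  0.2091  1.4077 -0.6856 -2.1013  1.8209] [ 0.2531 -0.428   0.8562]
[[ 0.6756 -0.2777  0.683 ]
 [-0.239  -0.9588 -0.1535]
 [ 0.6975 -0.0595 -0.7141]]
[ 0.62558686  0.79527038 -0.29546102]
```

```bash
cat > fit.py <<'E'
from h import *
from scipy.optimize import least_squares
RK=dict(shelf_edge=(-45,0,190),hood=(-90,120,116),trough=(-55,-100,58),rack=(0,0,0),pin_seat=(-55,100,70))
BR=dict(bar=(0,0,0),bar_tab=(0,20,50),bar_pin=(0,100,0),bar_foot=(0,-100,0))
def W(p,P):
    P=np.atleast_2d(P)/1000.; c,s=np.cos(p[2]),np.sin(p[2])
    return np.c_[p[0]+c*P[:,0]-s*P[:,1],p[1]+s*P[:,0]+c*P[:,1],P[:,2]]
def fit(S,M,p0):
    ob=[(s,q,d["at"],d["p"]) for s in S for n,q in M.items() for d in r.mark_of(s,n)[:1]]
    f=lambda p:np.concatenate([(proj(s,W(p,q))[0]-a)*w for s,q,a,w in ob])
    o=least_squares(f,p0,loss="soft_l1",f_scale=1.5); return o.x,f(o.x).reshape(-1,2)
E
python3 - <<'E'
from fit import *
np.set_printoptions(precision=4,suppress=True)
S=[r.snapshot("scene"),r.snapshot("top")]
k,e=fit(S,RK,(.59,.01,-.26));print("rack",k);print(e.round(1).tolist())
b,e=fit(S,BR,(.475,.30,-.27));print("bar",b,"tab",W(b,BR["bar_tab"]));print(e.round(1).tolist())
for n in range(2):
    s=S[n];im=cv2.resize(s["pixels"][:,:,::-1],None,fx=3,fy=3,interpolation=3)
    def box(p,a,c,col):
        L=[(x,y,z) for x in(a[0],c[0]) for y in(a[1],c[1]) for z in(a[2],c[2])]
        q=(proj(s,W(p,L))*3+1).astype(int)
        for i in range(8):
            for m in(1,2,4):
                if i<i^m: cv2.line(im,tuple(map(int,q[i])),tuple(map(int,q[i^m])),col,1)
    box(b,(-12,-115,12),(12,115,26),(255,0,0));box(b,(-13,15,26),(13,25,62),(0,0,255))
    box(k,(-45,-150,190),(-45,150,235),(255,0,0));box(k,(-83,72,70),(-27,128,70),(0,0,255));box(k,(-90,90,116),(-24,140,116),(0,255,0));box(k,(-74,-128,58),(-36,-72,66),(0,0,255))
    o=proj(s,W(k,[(-50,30,60)]))[0]*3; 
    x0,y0=(520,380) if n==0 else (540,360)
    cv2.imwrite(f"pics/fit{n}.png",im[y0:y0+560,x0:x0+800])
E
```

```text
rack [ 0.5814  0.0124 -0.2653]
[[40.7, -9.5], [-1.2, -0.8], [-3.3, -0.2], [-1.9, -0.7], [1.2, -1.7], [0.2, 0.3], [-0.2, 0.8], [2.2, 0.4]]
bar [ 0.4741  0.2992 -0.2641] tab [[0.4793 0.3185 0.05  ]]
[[-3.8, 0.5], [0.3, -0.8], [-0.3, -0.9], [1.3, -0.3], [1.7, -0.6], [-2.0, 0.2], [2.0, -0.2], [-0.3, 1.1]]
```

View pics/fit0.png

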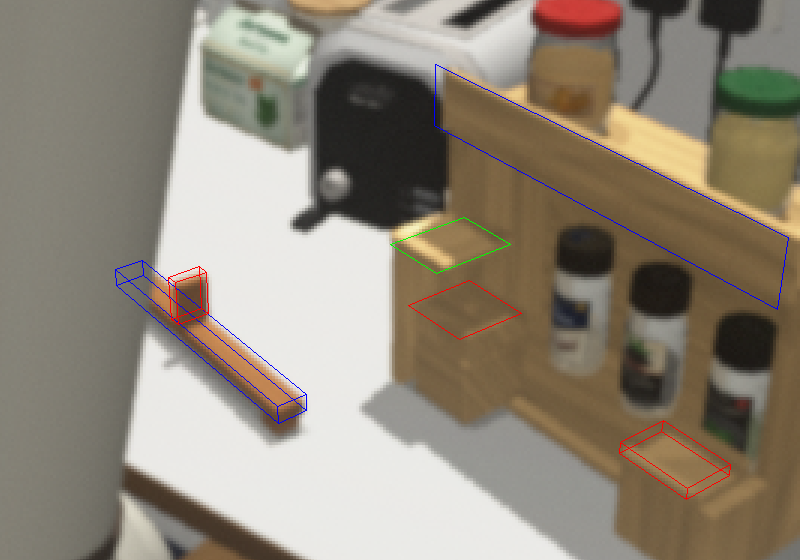

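View pics/fit1.png

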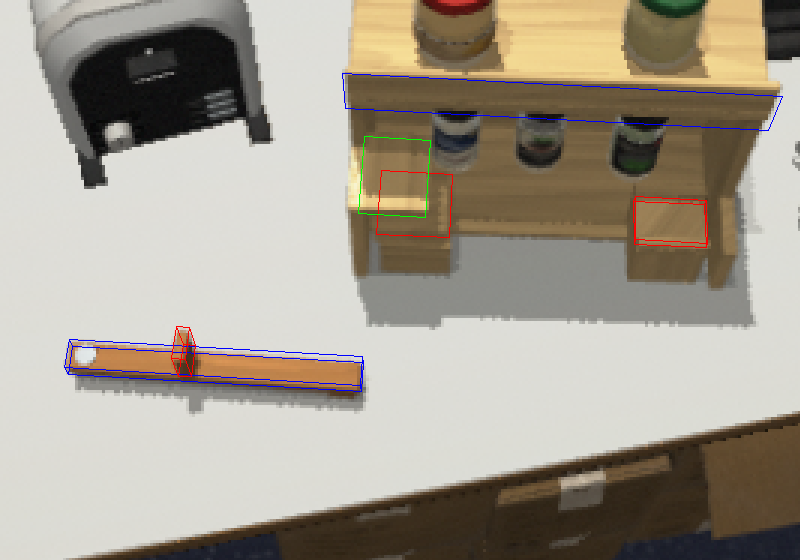

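Run:
```python
from h import *
np.set_printoptions(precision=2,suppress=True)
s=r.sense();M=R.from_rotvec(s["tcp_rot"])*R.from_rotvec([0,0,-.0785]);m=M.as_matrix();print(m)
tab=np.array([.478,.3195,.05]);g=tab+.011*m[:,2]
pts=[s["ee_pos"],(.45,-.2,.6),(.40,.2,.45),g-.13*m[:,2],g]
for a,b in zip(pts,pts[1:]): 
    u=m.T@(np.array(b)-a)/.03; print(b,u,abs(u).max()/.95, np.linalg.norm(u)/1.3)
```

```text
[[ 0.7  -0.23  0.68]
 [-0.17 -0.97 -0.15]
 [ 0.7  -0.01 -0.72]]
(0.45, -0.2, 0.6) [-2.63 -8.85  9.37] 9.86001558326574 10.117012576171211
(0.4, 0.2, 0.45) [ -6.88 -12.57   0.44] 13.232772631486524 11.028622137234137
[0.4  0.34 0.14] [-8.15 -4.35  6.76] 8.575792401146806 8.804719046575702
[0.49 0.32 0.04] [0.   0.   4.33] 4.561403508771932 3.3333333333333344
```

Request:
{"method": "drive_tool", "body": {
  "rows": [
    {"claw": 87, "xyz": [0, 0, 0.5], "roll": -0.75},
    {"claw": 87, "xyz": [-0.26, -0.88, 0.9], "roll": 0},
    {"claw": 87, "xyz": [-0.26, -0.88, 0.9], "roll": 0},
    {"claw": 87, "xyz": [-0.26, -0.88, 0.9], "roll": 0},
    {"claw": 87, "xyz": [-0.26, -0.88, 0.9], "roll": 0},
    {"claw": 87, "xyz": [-0.26, -0.88, 0.9], "roll": 0},
    {"claw": 87, "xyz": [-0.26, -0.88, 0.9], "roll": 0},
    {"claw": 87, "xyz": [-0.26, -0.88, 0.9], "roll": 0}
  ]
}}

```text
time_s: 11.47
ee_pos: [0.3919, -0.2765, 0.68]
tcp_rot: [2.822, -0.329, 1.153]
ft_force: [0.8, 0.2, 0.1]
finger_gap: 0.0869
grip_force: 0.0
```

Request:
{"method": "drive_tool", "body": {
  "rows": [
    {"claw": 87, "xyz": [-0.26, -0.88, 0.9], "roll": 0},
    {"claw": 87, "xyz": [-0.26, -0.88, 0.9], "roll": 0},
    {"claw": 87, "xyz": [-0.26, -0.88, 0.9], "roll": 0},
    {"claw": 87, "xyz": [-0.49, -0.9, 0], "roll": 0},
    {"claw": 87, "xyz": [-0.49, -0.9, 0], "roll": 0},
    {"claw": 87, "xyz": [-0.49, -0.9, 0], "roll": 0},
    {"claw": 87, "xyz": [-0.49, -0.9, 0], "roll": 0},
    {"claw": 87, "xyz": [-0.49, -0.9, 0], "roll": 0}
  ]
}}

```text
time_s: 12.13
ee_pos: [0.4272, -0.0642, 0.5573]
tcp_rot: [2.823, -0.33, 1.153]
ft_force: [0.1, -0.7, -0.4]
finger_gap: 0.0872
grip_force: 0.0
```

```bash
cat > pl.py <<'E'
import sys
from h import *
np.set_printoptions(precision=3,suppress=True)
def plan(*pts):
    s=r.sense();m=R.from_rotvec(s["tcp_rot"]).as_matrix();print(s["time_s"],s["ee_pos"],s["ft_force"],s["finger_gap"]);print(m);a=s["ee_pos"]
    for b in pts:
        b=np.array(b(m) if callable(b) else b); print(b,"units",m.T@(b-a)/.03); a=b
E
python3 - <<'E'
from pl import *
tab=np.array([.478,.3195,.05])
plan((.40,.2,.45),lambda m:tab-.119*m[:,2],lambda m:tab+.011*m[:,2])
E
```

```text
12.1333 [ 0.427 -0.064  0.557] [ 0.083 -0.748 -0.435] 0.08724406900542939
[[ 0.695 -0.226  0.683]
 [-0.17  -0.974 -0.149]
 [ 0.699 -0.013 -0.715]]
[0.4  0.2  0.45] units [-4.627 -8.327  0.624]
[0.397 0.337 0.135] units [-8.192 -4.299  6.748]
[0.486 0.318 0.042] units [0.    0.    4.333]
```

Request:
{"method": "drive_tool", "body": {
  "rows": [
    {"claw": 87, "xyz": [-0.51, -0.92, 0.07], "roll": 0},
    {"claw": 87, "xyz": [-0.51, -0.92, 0.07], "roll": 0},
    {"claw": 87, "xyz": [-0.51, -0.92, 0.07], "roll": 0},
    {"claw": 87, "xyz": [-0.51, -0.92, 0.07], "roll": 0},
    {"claw": 87, "xyz": [-0.51, -0.92, 0.07], "roll": 0},
    {"claw": 87, "xyz": [-0.51, -0.92, 0.07], "roll": 0},
    {"claw": 87, "xyz": [-0.51, -0.92, 0.07], "roll": 0},
    {"claw": 87, "xyz": [-0.51, -0.92, 0.07], "roll": 0}
  ]
}}

```text
time_s: 12.8
ee_pos: [0.4037, 0.1696, 0.4623]
tcp_rot: [2.825, -0.328, 1.152]
ft_force: [0.9, 0.4, -0.5]
finger_gap: 0.0867
grip_force: 0.0
```

Request:
{"method": "drive_tool", "body": {
  "rows": [
    {"claw": 87, "xyz": [-0.55, -0.9, 0.07], "roll": 0},
    {"claw": 87, "xyz": [-0.9, -0.45, 0.75], "roll": 0},
    {"claw": 87, "xyz": [-0.9, -0.45, 0.75], "roll": 0},
    {"claw": 87, "xyz": [-0.9, -0.45, 0.75], "roll": 0},
    {"claw": 87, "xyz": [-0.9, -0.45, 0.75], "roll": 0},
    {"claw": 87, "xyz": [-0.9, -0.45, 0.75], "roll": 0},
    {"claw": 87, "xyz": [-0.9, -0.45, 0.75], "roll": 0},
    {"claw": 87, "xyz": [-0.9, -0.45, 0.75], "roll": 0}
  ]
}}

```text
time_s: 13.47
ee_pos: [0.3971, 0.2983, 0.2049]
tcp_rot: [2.825, -0.329, 1.15]
ft_force: [1.4, 1.1, 1.5]
finger_gap: 0.0871
grip_force: 0.0
```

Run:
```python
from pl import *
tab=np.array([.478,.3195,.05])
plan(lambda m:tab-.119*m[:,2],lambda m:tab+.011*m[:,2])
s=r.snapshot("wrist"); cv2.imwrite("pics/w0.png",s["pixels"][:,:,::-1])
print(ray(s,(320,200)))
for n in("bar_tab","bar_pin","bar_foot"): print(n,[(d["at"],d["p"]) for d in r.mark_of(s,n)[:1]])
print(proj(s,[tab]))
```

```text
13.4667 [0.397 0.298 0.205] [1.356 1.106 1.457] 0.08711169279968559
[[ 0.696 -0.225  0.682]
 [-0.17  -0.974 -0.148]
 [ 0.697 -0.012 -0.717]]
[0.397 0.337 0.135] units [-1.844 -1.229  1.466]
[0.485 0.318 0.042] units [0.    0.    4.333]
(array([0.341, 0.31 , 0.364]), array([ 0.498, -0.124, -0.859]))
bar_tab [([427.4, 133.1], 0.73)]
bar_pin [([211.9, 254.3], 0.59)]
bar_foot [([213.4, 255.1], 0.68)]
[[277.973 247.547]]
```

View pics/w0.png

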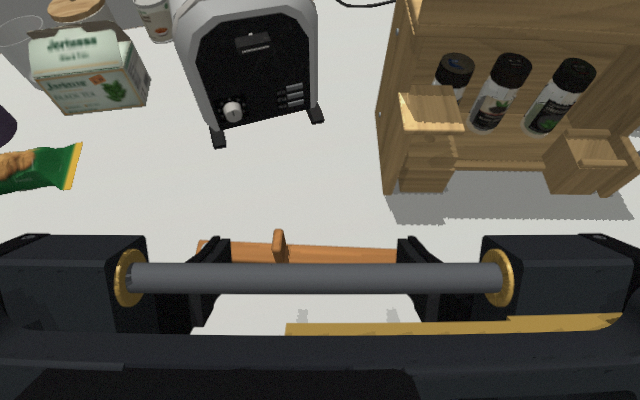

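The wrist view shows the tab at (278,247), exactly where the estimate projects. I'm moving in to grip it.

Request:
{"method": "drive_tool", "body": {
  "rows": [
    {"claw": 87, "xyz": [-0.92, -0.61, 0.73], "roll": 0},
    {"claw": 87, "xyz": [-0.92, -0.62, 0.73], "roll": 0},
    {"claw": 87, "xyz": [0, 0, 0.8], "roll": 0},
    {"claw": 87, "xyz": [0, 0, 0.8], "roll": 0},
    {"claw": 87, "xyz": [0, 0, 0.8], "roll": 0},
    {"claw": 87, "xyz": [0, 0, 0.8], "roll": 0},
    {"claw": 87, "xyz": [0, 0, 0.8], "roll": 0},
    {"claw": 87, "xyz": [0, 0, 0.33], "roll": 0}
  ]
}}

```text
time_s: 14.33
ee_pos: [0.4891, 0.3178, 0.0472]
tcp_rot: [2.818, -0.34, 1.152]
ft_force: [1.2, -1.0, 0.1]
finger_gap: 0.0871
grip_force: 0.0
```

Run:
```python
from pl import *
tab=np.array([.478,.3195,.05])
plan(lambda m:tab+.011*m[:,2])
```

```text
14.3333 [0.489 0.318 0.047] [ 1.198 -1.037  0.072] 0.08705577891592021
[[ 0.693 -0.233  0.682]
 [-0.174 -0.972 -0.156]
 [ 0.7   -0.011 -0.714]]
[0.486 0.318 0.042] units [-0.201  0.031  0.041]
```

Request:
{"method": "drive_tool", "body": {
  "rows": [
    {"claw": 87, "xyz": [-0.1, 0, 0], "roll": 0},
    {"claw": 40, "xyz": [0, 0, 0], "roll": 0},
    {"claw": 40, "xyz": [0, 0, 0], "roll": 0},
    {"claw": 0, "xyz": [0, 0, 0], "roll": 0},
    {"claw": 0, "xyz": [0, 0, 0], "roll": 0},
    {"claw": 0, "xyz": [0, 0, 0], "roll": 0},
    {"claw": 0, "xyz": [0, 0, 0], "roll": 0},
    {"claw": 0, "xyz": [0, 0, 0], "roll": 0}
  ],
  "force": 50
}}

```text
time_s: 15.0
ee_pos: [0.4834, 0.32, 0.0445]
tcp_rot: [2.82, -0.331, 1.148]
ft_force: [0.5, -0.3, 0.7]
finger_gap: 0.0482
grip_force: 0.0
```

Request:
{"method": "drive_tool", "body": {
  "rows": [
    {"claw": 0, "xyz": [0, 0, 0], "roll": 0},
    {"claw": 0, "xyz": [0, 0, 0], "roll": 0},
    {"claw": 0, "xyz": [0, 0, 0], "roll": 0},
    {"claw": 0, "xyz": [0, 0, 0], "roll": 0}
  ]
}}

```text
time_s: 15.33
ee_pos: [0.4836, 0.3197, 0.0441]
tcp_rot: [2.82, -0.332, 1.148]
ft_force: [-0.3, -0.8, 0.2]
finger_gap: 0.0213
grip_force: 0.0
```

Run:
```python
from pl import *
plan()
```

```text
15.3333 [0.484 0.32  0.044] [-0.274 -0.824  0.193] 0.021315381424128466
[[ 0.696 -0.229  0.68 ]
 [-0.17  -0.973 -0.154]
 [ 0.698 -0.008 -0.716]]
```

Request:
{"method": "drive_tool", "body": {
  "rows": [
    {"claw": 0, "xyz": [0, 0, 0], "roll": 0},
    {"claw": 0, "xyz": [0, 0, 0], "roll": 0},
    {"claw": 0, "xyz": [0, 0, 0], "roll": 0},
    {"claw": 0, "xyz": [0, 0, 0], "roll": 0},
    {"claw": 0, "xyz": [0, 0, 0], "roll": 0}
  ]
}}

```text
time_s: 15.75
ee_pos: [0.4835, 0.3195, 0.0441]
tcp_rot: [2.819, -0.332, 1.147]
ft_force: [1.4, -1.0, -0.3]
finger_gap: 0.0099
grip_force: 49.8
```

Request:
{"method": "drive_tool", "body": {
  "rows": [
    {"claw": 0, "xyz": [0.3, 0, -0.3], "roll": 0},
    {"claw": 0, "xyz": [0.3, 0, -0.3], "roll": 0},
    {"claw": 0, "xyz": [0.3, 0, -0.3], "roll": 0},
    {"claw": 0, "xyz": [0.4, 0, -0.4], "roll": 0},
    {"claw": 0, "xyz": [0.4, 0, -0.4], "roll": 0},
    {"claw": 0, "xyz": [0.4, 0, -0.4], "roll": 0},
    {"claw": 0, "xyz": [0.4, 0, -0.4], "roll": 0},
    {"claw": 0, "xyz": [0, 0, 0], "roll": 0}
  ]
}}

```text
time_s: 16.42
ee_pos: [0.4849, 0.3199, 0.153]
tcp_rot: [2.823, -0.335, 1.153]
ft_force: [-0.9, 0.4, -2.5]
finger_gap: 0.0094
grip_force: 49.7
```

Run:
```python
from pl import *
plan()
S=[r.snapshot("scene"),r.snapshot("top"),r.snapshot("wrist")]
cv2.imwrite("pics/g.png",np.vstack([S[0]["pixels"][130:400,100:500,::-1],S[1]["pixels"][130:400,100:500,::-1]]))
for s in S[:2]:
  for n in("bar_tab","bar_pin","bar_foot"): print(n,[(d["at"],d["p"]) for d in r.mark_of(s,n)[:1]])
```

```text
16.4167 [0.485 0.32  0.153] [-0.94   0.428 -2.483] 0.009442330180245043
[[ 0.694 -0.228  0.683]
 [-0.173 -0.973 -0.15 ]
 [ 0.699 -0.014 -0.715]]
bar_tab [([231.3, 179.0], 0.72)]
bar_pin []
bar_foot [([266.3, 222.2], 0.79)]
bar_tab [([316.8, 188.7], 0.19)]
bar_pin [([195.2, 222.8], 0.96)]
bar_foot [([289.7, 224.0], 0.85)]
```

View pics/g.png

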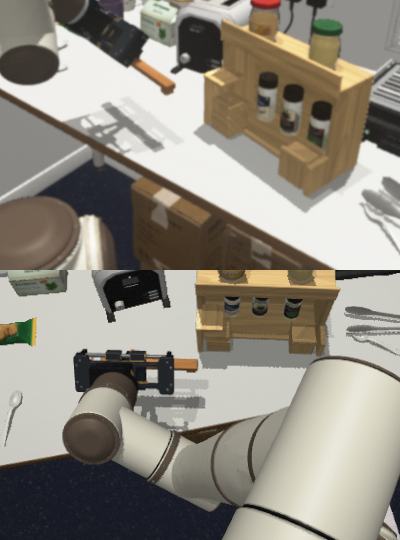

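```bash
cat > tg.py <<'E'
from fit import *
np.set_printoptions(precision=4,suppress=True)
K=np.array([.5814,.0124,-.2653])
mg=R.from_rotvec([2.819,-.332,1.147]).as_matrix()
by=-mg[:,1]; bx=np.cross(by,[0,0,1.]); bx/=np.linalg.norm(bx); bz=np.cross(bx,by)
BT=mg.T@np.c_[bx,by,bz]          # bar axes in tool
OFF=np.array([.0054,.020,.0441]) # TCP in bar frame
def bar(p,m):   # bar points (mm) in world for TCP pos, tool matrix
    B=m@BT; return lambda q:p+B@(np.array(q)/1000.-OFF)
def torack(w):
    c,s=np.cos(K[2]),np.sin(K[2]); d=np.array(w)-[K[0],K[1],0]
    return np.array([c*d[0]+s*d[1],-s*d[0]+c*d[1],d[2]])*1000
def rackdir(d):
    c,s=np.cos(K[2]),np.sin(K[2]); return np.array([c*d[0]-s*d[1],s*d[0]+c*d[1],d[2]])/1000.
def state(quiet=False):
    s=r.sense(); m=R.from_rotvec(s["tcp_rot"]).as_matrix(); f=bar(s["ee_pos"],m)
    if not quiet: print("t",s["time_s"],"pin(rack mm)",torack(f((0,100,0))).round(1),"foot",torack(f((0,-100,0))).round(1),"ft",s["ft_force"].round(1),"mom",s["moment"].round(2),"gap",round(s["finger_gap"]*1000,1))
    return s,m,f
def togo(m,p,*targets):
    for t in targets:
        d=rackdir(np.array(t)-p); print("->",t,"units",(m.T@d/.03).round(3)); p=np.array(t,float)
E
python3 - <<'E'
from tg import *
s,m,f=state(); S=r.snapshot("scene");T=r.snapshot("top")
print("scene foot pred",proj(S,[f((0,-100,0))]),"saw 266.3 222.2"); print("top foot/pin pred",proj(T,[f((0,-100,0)),f((0,100,0))]),"saw 289.7 224 / 195.2 222.8")
m2=m@R.from_rotvec([0,0,.035]).as_matrix(); f2=bar(s["ee_pos"],m2)
P=torack(f2((0,100,0)));print("after roll",P,torack(f2((0,-100,0))))
togo(m2,P,(P[0],100,P[2]),(P[0],100,82),(-55,100,80))
E
```

```text
t 16.8667 pin(rack mm) [-181.7  349.8  105.8] foot [-174.9  149.9  104.4] ft [ 0.3  0.5 -2.1] mom [0.46 1.82 0.01] gap 9.5
scene foot pred [[266.3561 223.1657]] saw 266.3 222.2
top foot/pin pred [[291.6455 227.841 ]
 [200.1843 225.2389]] saw 289.7 224 / 195.2 222.8
after roll [-179.7003  351.0244  107.7377] [-177.8977  151.1306  101.4747]
-> (np.float64(-179.70027193352234), 100, np.float64(107.73766798149816)) units [ 0.128  8.363 -0.241]
-> (np.float64(-179.70027193352234), 100, 82) units [-0.597  0.027  0.615]
-> (-55, 100, 80) units [2.936 0.04  2.943]
```

Request:
{"method": "drive_tool", "body": {
  "rows": [
    {"claw": 0, "xyz": [0, 0.5, 0], "roll": 0.33},
    {"claw": 0, "xyz": [0, 0.9, 0], "roll": 0},
    {"claw": 0, "xyz": [0, 0.9, 0], "roll": 0},
    {"claw": 0, "xyz": [0, 0.9, 0], "roll": 0},
    {"claw": 0, "xyz": [0, 0.9, 0], "roll": 0},
    {"claw": 0, "xyz": [0, 0.9, 0], "roll": 0},
    {"claw": 0, "xyz": [0, 0.9, 0], "roll": 0},
    {"claw": 0, "xyz": [0, 0.9, 0], "roll": 0}
  ]
}}

```text
time_s: 17.63
ee_pos: [0.493, 0.1521, 0.1677]
tcp_rot: [2.829, -0.401, 1.098]
ft_force: [0.2, -0.1, -1.6]
finger_gap: 0.0097
grip_force: 49.7
```

Request:
{"method": "drive_tool", "body": {
  "rows": [
    {"claw": 0, "xyz": [0, 0.9, 0], "roll": 0},
    {"claw": 0, "xyz": [0, 0.6, 0], "roll": 0},
    {"claw": 0, "xyz": [0, 0, 0], "roll": 0},
    {"claw": 0, "xyz": [0, 0, 0], "roll": 0}
  ]
}}

```text
time_s: 17.97
ee_pos: [0.4962, 0.1205, 0.1804]
tcp_rot: [2.829, -0.401, 1.077]
ft_force: [-0.3, 0.1, -2.1]
finger_gap: 0.0096
grip_force: 49.8
```

Run:
```python
from tg import *
s,m,f=state(); P=torack(f((0,100,0)))
togo(m,P,(P[0],100,82),(-110,100,82),(-55,100,80))
S=r.snapshot("scene");T=r.snapshot("top")
for n,q in(("bar_pin",(0,100,0)),("bar_foot",(0,-100,0)),("bar_tab",(0,20,50))):
  for c in(S,T): print(n,[(np.round(d["at"],1),d["p"]) for d in r.mark_of(c,n)[:1]],proj(c,[f(q)])[0])
cv2.imwrite("pics/g2.png",np.vstack([cv2.resize(c["pixels"][150:300,170:450,::-1],None,fx=2,fy=2) for c in (S,T)]))
```

```text
t 17.9667 pin(rack mm) [-117.   162.5  137.5] foot [-119.5  -37.5  135.4] ft [-0.3  0.1 -2.1] mom [0.48 1.72 0.04] gap 9.6
-> (np.float64(-117.02368689849497), 100, 82) units [-1.194  2.102  1.384]
-> (-110, 100, 82) units [ 0.175 -0.003  0.155]
-> (-55, 100, 80) units [ 1.327 -0.022  1.267]
bar_pin [(array([420.8, 194.6]), 0.72)] [286.0847 198.0601]
bar_pin [(array([369.5, 158. ]), 0.52)] [287.3324 196.7876]
bar_foot [(array([350.7, 242.5]), 0.74)] [350.8005 242.2848]
bar_foot [(array([376.7, 200.3]), 0.66)] [380.0856 203.0995]
bar_tab [(array([319.9, 220.2]), 0.36)] [311.2395 191.0946]
bar_tab [] [324.9854 187.472 ]
```

View pics/g2.png

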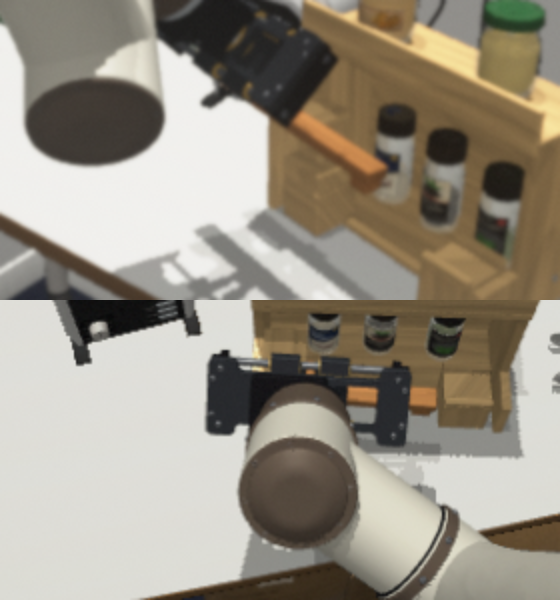

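```bash
python3 st.py
```

```text
18.3667 [ 0.3039  0.0619 -1.0684  2.0522 -0.414  -0.979 ] [0.496  0.1216 0.1798]
[[ 0.7188 -0.2717  0.6399]
 [-0.2097 -0.9623 -0.173 ]
 [ 0.6628 -0.0099 -0.7487]]
```

```bash
cat > kin.py <<'E'
from h import *
from scipy.optimize import least_squares
E_=lambda ax,a:R.from_euler(ax,a)
def fk(q,p,s4,s6):
    h,a1,d,L2,x3,z3,L6,lat6,g=p
    A=E_('z',q[0]); pos=A.apply([a1,d,h]); A=A*E_('y',q[1]); pos=pos+A.apply([0,0,L2])
    A=A*E_('y',-q[2]); pos=pos+A.apply([x3,0,z3]); A=A*E_('x',s4*q[3])*E_('y',-q[4])*E_('x',s6*q[5])
    pos=pos+A.apply([L6,lat6,0])
    # tool z = link x ; tool x = link z rotated by g
    A=A*R.from_matrix(np.array([[0,0,1],[0,-1,0],[1,0,0]]).astype(float))*E_('z',g)
    return pos,A
D=[([1.6006,.3856,.0066,-.0005,-1.194,-.2586],[.1416,.6082,.2295],[[.9739,-.227,-.0004],[-.227,-.9739,-.0021],[.0001,.0022,-1]]),
([.0626,.466,1.4065,.0273,-2.4753,1.2694],[.5189,-.1326,.7104],[[.9655,-.2577,.0368],[-.2573,-.9662,-.0146],[.0393,.0046,-.9992]]),
([.1827,.3262,1.4065,.122,-2.5449,1.2325],[.4191,-.1046,.7808],[[.9594,-.2583,.1131],[-.2543,-.9659,-.0486],[.1218,.0179,-.9924]]),
([.4599,.3727,1.4069,.3853,-2.2877,1.1546],[.5053,-.0093,.8048],[[.8943,-.2621,.3627],[-.2272,-.9642,-.1365],[.3855,.0397,-.9218]]),
([.5141,.2364,1.4072,.4104,-2.1846,1.1105],[.4482,-.027,.8777],[[.7872,-.2442,.5663],[-.2597,-.9641,-.0548],[.5593,-.104,-.8224]]),
([-.767,.0076,1.0449,-.4232,-2.0244,1.7527],[.2773,-.3167,.8183],[[.7586,-.245,.6038],[-.2562,-.9641,-.0693],[.5991,-.1021,-.7941]]),
([-1.1159,.2091,1.4077,-.6856,-2.1013,1.8209],[.2531,-.428,.8562],[[.6756,-.2777,.683],[-.239,-.9588,-.1535],[.6975,-.0595,-.7141]]),
([.3039,.0619,-1.0684,2.0522,-.414,-.979],[.496,.1216,.1798],[[.7188,-.2717,.6399],[-.2097,-.9623,-.173],[.6628,-.0099,-.7487]])]
def fitk():
    best=None
    for s4 in(1,-1):
        for s6 in(1,-1):
            for g in(0,1.57,3.14,-1.57):
                def f(p):
                    o=[]
                    for q,x,m in D:
                        P,A=fk(q,p,s4,s6); o+=[*(P-x),*(.3*(A.inv()*R.from_matrix(m)).as_rotvec())]
                    return np.array(o)
                z=least_squares(f,[.3,0,-.15,.4,.4,0,.25,0,g])
                if best is None or z.cost<best[0]: best=(z.cost,z.x,s4,s6,abs(z.fun).max())
    return best
LO=np.array([-3.14,-1.21,-1.07,-3.16,-2.99,-3.1])+.02;HI=np.array([3.14,2.06,1.41,2.05,-.16,3.1])-.02
def ik(P,m,b,seeds=30,rng=np.random.default_rng(0),first=None):
    A0=R.from_matrix(m); best=None
    for i in range(seeds):
        q0=np.array(first) if (first is not None and i==0) else rng.uniform(LO,HI)
        f=lambda q:np.concatenate([fk(q,*b)[0]-P,.3*(fk(q,*b)[1].inv()*A0).as_rotvec()])
        z=least_squares(f,np.clip(q0,LO,HI),bounds=(LO,HI))
        if best is None or z.cost<best[0]-1e-9: best=(z.cost,z.x)
        if best[0]<1e-8: break
    return best
E
python3 - <<'E'
from kin import *
np.set_printoptions(precision=3,suppress=True)
c=fitk();print(c)
b=c[1:4]
import pickle;pickle.dump(b,open("k.pkl","wb"))
yaw=-.2653
for tilt in (30,35,41,45):
  for az in (0,.1):
    t=np.radians(tilt); a=yaw+az
    z=np.array([np.sin(t)*np.cos(a),np.sin(t)*np.sin(a),-np.cos(t)]); y=np.array([np.sin(a),-np.cos(a),0]); m=np.c_[np.cross(y,z),y,z]
    for P in ((.538,.046,.125),(.48,.06,.13)):
      k=ik(np.array(P),m,b); print(tilt,az,P,"err",np.sqrt(2*k[0]).round(4),k[1])
E
```

```text
(np.float64(0.026464467005959245), array([ 0.359,  0.152, -0.099,  0.182,  0.396,  0.048,  0.146, -0.077,
        1.571]), -1, -1, np.float64(0.14586127067283775))
30 0 (0.538, 0.046, 0.125) err 0.0 [ 0.447  0.105 -0.976  1.351 -0.341 -0.409]
30 0 (0.48, 0.06, 0.13) err 0.0348 [ 0.545  0.103 -1.05   1.447 -0.397 -0.622]
30 0.1 (0.538, 0.046, 0.125) err 0.0 [ 0.419  0.078 -1.005  1.437 -0.282 -0.381]
30 0.1 (0.48, 0.06, 0.13) err 0.0403 [ 0.512  0.121 -1.05   1.616 -0.342 -0.67 ]
35 0 (0.538, 0.046, 0.125) err 0.0 [ 0.459  0.163 -0.969  1.678 -0.392 -0.743]
35 0 (0.48, 0.06, 0.13) err 0.0321 [ 0.562  0.165 -1.05   1.736 -0.469 -0.926]
35 0.1 (0.538, 0.046, 0.125) err 0.0 [ 0.429  0.136 -1.     1.831 -0.339 -0.781]
35 0.1 (0.48, 0.06, 0.13) err 0.0376 [ 0.527  0.187 -1.05   1.938 -0.432 -1.007]
41 0 (0.538, 0.046, 0.125) err 0.0 [ 0.471  0.248 -0.947  1.95  -0.494 -1.024]
41 0 (0.48, 0.06, 0.13) err 0.0264 [ 0.58   0.234 -1.05   1.951 -0.585 -1.159]
41 0.1 (0.538, 0.046, 0.125) err 0.007 [ 0.447  0.188 -0.989  2.03  -0.44  -0.996]
41 0.1 (0.48, 0.06, 0.13) err 0.0334 [ 0.557  0.226 -1.05   2.03  -0.548 -1.133]
45 0 (0.538, 0.046, 0.125) err 0.0038 [ 0.482  0.298 -0.928  2.03  -0.57  -1.117]
45 0 (0.48, 0.06, 0.13) err 0.0213 [ 0.591  0.272 -1.05   2.03  -0.666 -1.251]
45 0.1 (0.538, 0.046, 0.125) err 0.0187 [ 0.467  0.197 -0.988  2.03  -0.504 -1.018]
45 0.1 (0.48, 0.06, 0.13) err 0.0333 [ 0.581  0.242 -1.05   2.03  -0.622 -1.164]
```

Run:
```python
import re
t=open('kin.py').read()
t=t.replace("h,a1,d,L2,x3,z3,L6,lat6,g=p","h,a1,d,L2,x3,z3,L6,lat6,g,y0,lat3,o4=p").replace("E_('z',q[0])","E_('z',q[0]+y0)").replace("[x3,0,z3]","[x3,lat3,z3]").replace("s4*q[3])","s4*q[3]+o4)")
t=t.replace("[.3,0,-.15,.4,.4,0,.25,0,g]","[.3,0,0,.4,.4,0,.2,0,g,y0,0,0]").replace("            for g in(0,1.57,3.14,-1.57):","            for g,y0 in[(a,c) for a in(0,1.57,3.14,-1.57) for c in(0,-.26)]:")
open('kin.py','w').write(t)
from kin import *
np.set_printoptions(precision=3,suppress=True)
c=fitk();print(c)
for q,x,m in D:
    P,A=fk(q,*c[1:4]);print((P-x).round(3),(A.inv()*R.from_matrix(m)).as_rotvec().round(3))
```

```text
(np.float64(0.023984363229549423), array([ 0.342,  0.123, -3.504,  0.224,  0.4  ,  0.046,  0.176, -0.078,
        1.577,  0.042,  3.398, -0.097]), -1, -1, np.float64(0.13079007425792386))
[ 0.014 -0.017  0.046] [-0.025 -0.087  0.071]
[-0.007  0.036  0.011] [ 0.055 -0.019 -0.041]
[ 0.033  0.037 -0.016] [ 0.046 -0.02  -0.045]
[ 0.004  0.041 -0.015] [ 0.05  -0.032 -0.032]
[ 0.014  0.048 -0.029] [ 0.047 -0.031 -0.028]
[0.029 0.004 0.018] [ 0.061  0.019 -0.015]
[-0.049  0.083  0.018] [ 0.052  0.023 -0.025]
[ 0.043 -0.131 -0.033] [-0.061 -0.022  0.114]
```

```bash
cat > kin2.py <<'E'
from h import *
from kin import D,LO,HI
from scipy.optimize import least_squares
E_=lambda ax,a:R.from_euler(ax,a)
def rots(q):
    A=[R.identity(),E_('z',q[0])]; A.append(A[-1]*E_('y',q[1])); A.append(A[-1]*E_('y',-q[2])); A.append(A[-1]*E_('x',-q[3])); A.append(A[-1]*E_('y',-q[4])); A.append(A[-1]*E_('x',-q[5])); return A
TM=R.from_matrix(np.array([[0,0,1],[0,-1,0],[1,0,0.]]))*E_('z',np.pi/2)
def cols(q):
    A=[a.as_matrix() for a in rots(q)]
    return np.c_[[0,0,1.],A[1][:,0],A[1][:,1],A[2][:,2],A[3][:,0],A[3][:,2],A[5][:,0]]
D=D+[([-.7729,.1852,1.4077,-.451,-2.1158,1.676],[.3184,-.3561,.8647],None),([.2784,.1304,1.4076,.2916,-2.2105,1.2617],[.3682,-.1256,.9008],None),([.802,.3359,1.4059,.4808,-2.2818,.8707],[.4595,.1208,.8323],None),([.189,.3521,1.4069,.2103,-2.4054,1.2929],[.4647,-.1128,.7851],None)]
M=np.vstack([cols(q) for q,_,_ in D]); y=np.concatenate([x for _,x,_ in D])
p=np.linalg.lstsq(M,y,rcond=None)[0]
def fk(q): return cols(q)@p, rots(q)[6]*TM
def ik(P,m,seeds=25,first=None):
    rng=np.random.default_rng(0);A0=R.from_matrix(m);best=(9,None)
    for i in range(seeds):
        q0=first if first is not None and i==0 else rng.uniform(LO,HI)
        def f(q):
            a,b=fk(q); return np.r_[a-P,.3*(b.inv()*A0).as_rotvec()]
        z=least_squares(f,np.clip(q0,LO,HI),bounds=(LO,HI))
        if z.cost<best[0]-1e-9: best=(z.cost,z.x)
        if best[0]<1e-8: break
    return best
def slant(tilt,a):
    t=np.radians(tilt); z=np.array([np.sin(t)*np.cos(a),np.sin(t)*np.sin(a),-np.cos(t)]); y=np.array([np.sin(a),-np.cos(a),0]); return np.c_[np.cross(y,z),y,z]
E
python3 - <<'E'
from kin2 import *
np.set_printoptions(precision=3,suppress=True)
print(p);print((M@p-y).reshape(-1,3))
print([(fk(q)[1].inv()*R.from_matrix(m)).magnitude().round(3) for q,_,m in D if m])
for tilt in (30,35,41,45):
  for az in (0,.1):
    for P in ((.538,.046,.125),(.48,.06,.13)):
      k=ik(np.array(P),slant(tilt,-.2653+az)); print(tilt,az,P,"err",np.sqrt(2*k[0]).round(4),k[1])
E
```

```text
[ 0.387  0.117 -0.132  0.298  0.403  0.034  0.26 ]
[[-0.028  0.01   0.056]
 [-0.042  0.026  0.028]
 [-0.     0.03   0.002]
 [ 0.008  0.034 -0.016]
 [ 0.036  0.051 -0.031]
 [ 0.    -0.     0.024]
 [-0.065  0.067  0.024]
 [ 0.032 -0.191 -0.04 ]
 [-0.043  0.039  0.01 ]
 [ 0.055  0.047 -0.029]
 [ 0.014  0.048 -0.027]
 [ 0.001  0.031 -0.003]]Traceback (most recent call last):
  File "<stdin>", line 4, in <module>
AttributeError: 'float' object has no attribute 'round'
```

```bash
sed -i 's/A\[3\]\[:,2\],A\[5\]\[:,0\]\]/A[3][:,2],A[5][:,0],A[5][:,1]]/' kin2.py
python3 - <<'E'
from kin2 import *
np.set_printoptions(precision=3,suppress=True)
print(p);print("maxres",abs(M@p-y).max())
for tilt in (30,35,41,45):
  for az in (0,.1):
    for P in ((.538,.046,.125),(.48,.06,.13)):
      k=ik(np.array(P),slant(tilt,-.2653+az)); print(tilt,az,P,"err",round(float(np.sqrt(2*k[0])),4),k[1])
E
```

```text
[ 0.161  0.    -0.     0.565  0.422 -0.     0.298 -0.16 ]
maxres 6.244929872339933e-05
30 0 (0.538, 0.046, 0.125) err 0.0048 [ 0.045  0.18  -0.98   2.03  -0.18  -0.738]
30 0 (0.48, 0.06, 0.13) err 0.0199 [ 0.326  0.099 -1.05   1.478 -0.28  -0.444]
30 0.1 (0.538, 0.046, 0.125) err 0.0179 [ 0.073  0.176 -0.981  1.959 -0.18  -0.605]
30 0.1 (0.48, 0.06, 0.13) err 0.0219 [ 0.086  0.111 -1.05   2.03  -0.18  -0.687]
35 0 (0.538, 0.046, 0.125) err 0.022 [ 0.086  0.174 -0.989  2.03  -0.254 -0.777]
35 0 (0.48, 0.06, 0.13) err 0.0248 [-0.221  0.119 -0.957 -3.14  -0.18  -1.608]
35 0.1 (0.538, 0.046, 0.125) err 0.0273 [-0.211  0.215 -0.85  -3.14  -0.18  -1.536]
35 0.1 (0.48, 0.06, 0.13) err 0.0246 [-0.207  0.122 -0.953 -3.14  -0.18  -1.539]
41 0 (0.538, 0.046, 0.125) err 0.0093 [-0.222  0.191 -0.853 -3.14  -0.189 -1.605]
41 0 (0.48, 0.06, 0.13) err 0.0096 [-0.221  0.094 -0.964 -3.14  -0.202 -1.606]
41 0.1 (0.538, 0.046, 0.125) err 0.007 [-0.22   0.197 -0.826 -3.039 -0.18  -1.63 ]
41 0.1 (0.48, 0.06, 0.13) err 0.0055 [-0.22   0.099 -0.927 -3.016 -0.18  -1.653]
45 0 (0.538, 0.046, 0.125) err 0.0099 [-0.223  0.206 -0.902 -3.14  -0.322 -1.602]
45 0 (0.48, 0.06, 0.13) err 0.0103 [-0.222  0.111 -1.015 -3.14  -0.34  -1.603]
45 0.1 (0.538, 0.046, 0.125) err 0.0 [-0.238  0.199 -0.827 -2.928 -0.245 -1.727]
45 0.1 (0.48, 0.06, 0.13) err 0.0 [-0.24   0.104 -0.944 -2.94  -0.266 -1.712]
```

```bash
cat > sim.py <<'E'
from kin2 import *
from tg import K,W,BT,OFF,torack,bar
np.set_printoptions(precision=3,suppress=True)
LO2=np.array([-3.14,-1.21,-1.07,-3.16,-2.99,-3.1])+.003;HI2=np.array([3.14,2.06,1.41,2.05,-.16,3.1])-.003
def step(q,P,m):
    A0=R.from_matrix(m)
    def f(x):
        a,b=fk(x); return np.r_[a-P,.3*(b.inv()*A0).as_rotvec(),1e-4*(x-q)]
    return least_squares(f,np.clip(q,LO2+1e-6,HI2-1e-6),bounds=(LO2,HI2)).x
def run(q,pts,verbose=True,st=.025):
    mx=0
    for b in pts:
        b=np.array(b,float); a,A=fk(q); n=max(1,int(np.ceil(np.linalg.norm(b-a)/st))); jm=0
        for i in range(n):
            a,A=fk(q); m=A.as_matrix(); q2=step(q,a+(b-a)/(n-i),m); jm=max(jm,abs(q2-q).max()); q=q2
        a,A=fk(q); z=A.as_matrix()[:,2]; y=A.as_matrix()[:,1]
        f=bar(a,A.as_matrix())
        if verbose: print(b,"err mm",((a-b)*1000).round(1),"q",q,"dq",round(jm,2),"tilt",np.degrees(np.arccos(-z[2])).round(1),"az",np.arctan2(z[1],z[0]).round(3),"yaw",np.arctan2(y[0],-y[1]).round(3) ,"yz",y[2].round(3),"pin",torack(f((0,100,0))).round(0),"foot",torack(f((0,-100,0))).round(0))
    return q
E
python3 - <<'E'
from sim import *
q=r.sense()["joints"]
def tcp(x,z,yaw=-.2653): # TCP for bar pin at rack (x,100,z), ideal bar orientation
    return W(K,[(x+5.4,20,z+44.1)])[0]
P0,P1,P2=tcp(-150,85),tcp(-110,82),tcp(-55,80)
q=run(q,[(.47,.05,.5),(.45,-.2,.5),(.45,-.3,.4),(.42,-.3,.25),(.42,-.2,.2),P0+[0,0,.03],P0,P1,P2])
E
```

```text
[0.47 0.05 0.5 ] err mm [-0.  0. -0.] q [ 0.772 -0.293 -0.483  0.704 -1.078  0.272] dq 0.21 tilt 41.5 az -0.264 yaw -0.275 yz -0.01 pin [-124.   88.  457.] foot [-126. -112.  455.]
[ 0.45 -0.2   0.5 ] err mm [-0.  0. -0.] q [ 0.024 -0.302 -0.341  0.255 -0.843  1.166] dq 0.11 tilt 41.5 az -0.264 yaw -0.275 yz -0.01 pin [ -78. -159.  457.] foot [ -80. -359.  455.]
[ 0.45 -0.3   0.4 ] err mm [0. 0. 0.] q [-0.303 -0.159 -0.37  -0.044 -0.637  1.621] dq 0.08 tilt 41.5 az -0.264 yaw -0.275 yz -0.01 pin [ -52. -255.  357.] foot [ -54. -455.  355.]
[ 0.42 -0.3   0.25] err mm [0. 0. 0.] q [-0.342 -0.074 -0.639 -0.184 -0.287  1.791] dq 0.05 tilt 41.5 az -0.264 yaw -0.275 yz -0.01 pin [ -81. -263.  207.] foot [ -83. -463.  205.]
[ 0.42 -0.2   0.2 ] err mm [-0.7 -4.4  2.1] q [-0.114 -0.099 -0.825 -0.077 -0.163  1.517] dq 0.22 tilt 39.1 az -0.094 yaw -0.206 yz -0.091 pin [-114. -169.  166.] foot [-102. -368.  148.]
[0.447 0.07  0.159] err mm [ 0.4 -1.2  5.4] q [ 0.517 -0.045 -0.999  0.544 -0.163  0.376] dq 0.12 tilt 27.7 az 0.336 yaw -0.111 yz -0.221 pin [-177.  102.  143.] foot [-147.  -91.   99.]
[0.447 0.07  0.129] err mm [ 1.1 -1.6  4.1] q [ 0.528  0.032 -0.945  0.315 -0.163  0.59 ] dq 0.13 tilt 25.3 az 0.41 yaw -0.108 yz -0.228 pin [-178.  101.  114.] foot [-148.  -91.   68.]
[0.486 0.059 0.126] err mm [-0.  0. -0.] q [ 0.467  0.115 -0.812  0.12  -0.205  0.839] dq 0.13 tilt 25.3 az 0.41 yaw -0.108 yz -0.228 pin [-140.  102.  107.] foot [-109.  -90.   61.]
[0.539 0.045 0.124] err mm [-0.  0. -0.] q [ 0.373  0.206 -0.634 -0.054 -0.292  1.093] dq 0.1 tilt 25.3 az 0.41 yaw -0.108 yz -0.228 pin [-85. 102. 105.] foot [-54. -90.  59.]
```

Run:
```python
from sim import *
def tcp(x,z): return W(K,[(x+5.4,20,z+44.1)])[0]
q0=r.sense()["joints"]; m=R.from_rotvec(r.sense()["tcp_rot"]).as_matrix()
k=ik(tcp(-55,80),m); print(k)
q=step(k[1],tcp(-55,80),m); print(q)
P0=tcp(-150,90)
for pts in ([tcp(-55,80),P0,P0+[0,0,.05],(.42,-.1,.2),(.40,-.3,.2),(.38,-.4,.3),(.38,-.4,.5),(.45,-.2,.5)],[tcp(-55,80),P0,(.35,-.1,.2),(.3,-.35,.2),(.3,-.4,.4),(.35,-.35,.5)]):
    print("---"); run(q,pts)
```

```text
(np.float64(3.808091625460556e-05), array([-0.224,  0.196, -0.859, -3.14 , -0.208, -1.618]))
[-0.221  0.197 -0.865 -3.157 -0.216 -1.603]
---
[0.539 0.045 0.124] err mm [-0.1 -0.4 -0. ] q [-0.216  0.198 -0.864 -3.157 -0.215 -1.607] dq 0.0 tilt 41.5 az -0.221 yaw -0.256 yz -0.031 pin [-58. 101.  83.] foot [-56. -99.  77.]
[0.447 0.07  0.134] err mm [-0.1 -0.3 -0. ] q [-0.205  0.034 -1.031 -3.157 -0.218 -1.615] dq 0.04 tilt 41.5 az -0.21 yaw -0.251 yz -0.037 pin [-153.  101.   93.] foot [-150.  -99.   86.]
[0.447 0.07  0.184] err mm [ 0.6  0.  -7.7] q [-0.204 -0.071 -1.01  -3.157 -0.163 -1.615] dq 0.06 tilt 45.6 az -0.208 yaw -0.248 yz -0.041 pin [-150.  102.  135.] foot [-146.  -98.  127.]
[ 0.42 -0.1   0.2 ] err mm [ 4.2  3.7 -9.7] q [-0.594 -0.142 -0.895 -2.513 -0.163 -2.005] dq 0.15 tilt 54.7 az -0.477 yaw -0.407 yz 0.098 pin [-110.  -72.  138.] foot [-138. -269.  158.]
[ 0.4 -0.3  0.2] err mm [ 0.  0. -0.] q [-0.761 -0.021 -0.598 -1.52  -0.225 -2.917] dq 0.13 tilt 57.2 az -0.492 yaw -0.422 yz 0.108 pin [ -77. -276.  147.] foot [-108. -472.  169.]
[ 0.38 -0.4   0.3 ] err mm [-0.8 -0
[... 937 characters left out ...]
-16.5] q [-0.707 -0.285 -1.048 -2.647 -0.163 -1.785] dq 0.13 tilt 54.6 az -0.612 yaw -0.483 yz 0.178 pin [-167.  -91.  126.] foot [-209. -283.  161.]
[ 0.3  -0.35  0.2 ] err mm [0. 0. 0.] q [-1.057 -0.078 -0.654 -1.478 -0.357 -2.771] dq 0.16 tilt 57.5 az -0.631 yaw -0.505 yz 0.193 pin [-156. -357.  141.] foot [-202. -547.  180.]
[ 0.3 -0.4  0.4] err mm [-2.1 -2.5 -5.7] q [-1.146 -0.238 -0.403 -1.218 -0.612 -3.097] dq 0.3 tilt 70.8 az -0.538 yaw -0.457 yz 0.226 pin [-138. -410.  335.] foot [-175. -602.  381.]
[ 0.35 -0.35  0.5 ] err mm [-1.5 -3.3 -5.7] q [-1.022 -0.34  -0.34  -1.293 -0.579 -3.097] dq 0.03 tilt 81.3 az -0.461 yaw -0.418 yz 0.272 pin [ -97. -352.  435.] foot [-126. -542.  490.]
```

Run:
```python
from sim import *
def tcp(x,z,y=20): return W(K,[(x+5.4,y,z+44.1)])[0]
q=r.sense()["joints"]; 
print("direct");run(q,[tcp(-117,110),tcp(-117,82),tcp(-90,80),tcp(-55,80),tcp(-55,72)])
print("from right"); run(q,[(.5,.05,.4),tcp(-90,200),tcp(-117,110),tcp(-117,82),tcp(-55,80)])
m=R.from_rotvec(r.sense()["tcp_rot"]).as_matrix()
for tilt in (26,28,30,32,34,36):
  for az in (-.1,-.05,0,.05):
    for roll in (0,.05):
      mm=slant(tilt,-.2653+az)@R.from_rotvec([0,0,roll]).as_matrix()
      for x in (-55,-110):
        qq=step(np.array([.05,.18,-1,2.0,-.25,-.75]),tcp(x,80),mm); a,A=fk(qq)
        print(tilt,az,roll,x,"err mm",round(1000*float(np.linalg.norm(a-tcp(x,80))),1),"rot",round(float((A.inv()*R.from_matrix(mm)).magnitude()),3),qq) if roll==0 else None
```

```text
direct
[0.479 0.061 0.154] err mm [18.9  3.5  7.6] q [ 0.138  0.065 -1.067  2.047 -0.297 -0.845] dq 0.07 tilt 36.1 az -0.32 yaw -0.297 yz 0.017 pin [-103.  108.  117.] foot [-110.  -92.  121.]
[0.479 0.061 0.126] err mm [17.2  3.1  5.3] q [ 0.132  0.122 -1.067  2.047 -0.286 -0.855] dq 0.03 tilt 32.6 az -0.352 yaw -0.306 yz 0.03 pin [-107.  107.   87.] foot [-115.  -93.   93.]
[0.505 0.054 0.124] err mm [0.2 1.1 2.3] q [ 0.109  0.144 -1.052  2.047 -0.281 -0.838] dq 0.02 tilt 32.1 az -0.374 yaw -0.312 yz 0.039 pin [-96. 100.  81.] foot [-105. -100.   89.]
[0.539 0.045 0.124] err mm [0.  0.1 0.3] q [ 0.076  0.193 -0.991  2.047 -0.265 -0.807] dq 0.03 tilt 31.9 az -0.38 yaw -0.313 yz 0.041 pin [-61.  99.  79.] foot [ -70. -101.   87.]
[0.539 0.045 0.116] err mm [0.3 0.7 1.5] q [ 0.081  0.208 -0.991  2.047 -0.273 -0.814] dq 0.01 tilt 31.5 az -0.395 yaw -0.317 yz 0.048 pin [-61.  99.  72.] foot [ -71. -100.   82.]
from right
[0.5  0.05 0.4 ] err mm [-0.  0. -0.] q [ 0.655 -0.218 -0.695  0.831 -0.794  0.125] dq 0.19 tilt 41.5 az -0.264 yaw -0.275 yz -0.01 pin [-95.  95. 357.] foot [ -97. -10
[... 3820 characters left out ...]
rr mm 12.9 rot 0.066 [ 0.101  0.1   -1.067  2.047 -0.224 -0.763]
36 -0.1 0 -55 err mm 6.7 rot 0.041 [ 0.112  0.192 -1.     2.047 -0.33  -0.906]
36 -0.1 0 -110 err mm 15.8 rot 0.039 [ 0.151  0.137 -1.067  2.047 -0.332 -0.941]
36 -0.05 0 -55 err mm 9.4 rot 0.058 [ 0.1    0.184 -0.995  2.047 -0.3   -0.851]
36 -0.05 0 -110 err mm 15.6 rot 0.054 [ 0.141  0.125 -1.067  2.047 -0.307 -0.889]
36 0 0 -55 err mm 12.0 rot 0.075 [ 0.087  0.176 -0.989  2.047 -0.268 -0.795]
36 0 0 -110 err mm 16.0 rot 0.07 [ 0.131  0.113 -1.067  2.047 -0.281 -0.835]
36 0.05 0 -55 err mm 14.4 rot 0.09 [ 0.072  0.169 -0.984  2.047 -0.234 -0.737]
36 0.05 0 -110 err mm 17.0 rot 0.085 [ 0.119  0.101 -1.067  2.047 -0.253 -0.78 ]
```

Run:
```python
from sim import *
q0=r.sense()["joints"]
cands={"left pull -x":[(.5,.2,.2),(.48,.3,.15),(.40,.3,.15),(.34,.3,.15),(.30,.28,.15)],
"left pull radial":[(.5,.2,.2),(.48,.3,.15),(.40,.25,.15),(.34,.22,.15),(.28,.18,.15)],
"left low y":[(.5,.2,.2),(.45,.35,.15),(.40,.38,.15),(.30,.38,.15),(.25,.36,.15),(.2,.34,.15)],
"right":[(.5,.05,.4),(.45,0,.3),(.42,0,.25),(.38,0,.25),(.34,0,.25)],
"up pull":[(.5,.1,.25),(.44,.1,.25),(.40,.1,.25),(.36,.1,.25)]}
for n,c in cands.items(): print("---",n); run(q0,c)
```

```text
--- left pull -x
[0.5 0.2 0.2] err mm [ 0. -0. -0.] q [ 0.691  0.107 -0.979  1.553 -0.572 -0.807] dq 0.15 tilt 41.5 az -0.264 yaw -0.275 yz -0.01 pin [-134.  240.  157.] foot [-136.   40.  155.]
[0.48 0.3  0.15] err mm [-0. -0.  0.] q [ 0.905  0.268 -0.92   1.507 -0.658 -0.989] dq 0.05 tilt 41.5 az -0.264 yaw -0.275 yz -0.01 pin [-180.  331.  107.] foot [-182.  131.  105.]
[0.4  0.3  0.15] err mm [ 0. -0. -0.] q [ 1.121  0.203 -1.01   1.348 -0.731 -1.044] dq 0.06 tilt 41.5 az -0.264 yaw -0.275 yz -0.01 pin [-257.  310.  107.] foot [-259.  110.  105.]
[0.34 0.3  0.15] err mm [ 0.  0. -0.] q [ 1.331  0.164 -1.053  1.178 -0.8   -1.081] dq 0.07 tilt 41.5 az -0.264 yaw -0.275 yz -0.01 pin [-315.  295.  107.] foot [-317.   95.  105.]
[0.3  0.28 0.15] err mm [0.4 4.  3.3] q [ 1.494  0.123 -1.067  0.99  -0.866 -1.06 ] dq 0.11 tilt 40.8 az -0.304 yaw -0.293 yz 0.01 pin [-348.  268.  109.] foot [-354.   68.  111.]
--- left pull radial
[0.5 0.2 0.2] err mm [ 0. -0. -0.] q [ 0.691  0.107 -0.979  1.553 -0.572 -0.807] dq 0.15 tilt 41.5 az -0.264 yaw -0.275 yz -0.01 pin [-134.  240.  157.] foot [-1
[... 2782 characters left out ...]
m [ 0. -0. -0.] q [ 0.502 -0.054 -1.006  1.472 -0.48  -0.528] dq 0.2 tilt 41.5 az -0.264 yaw -0.275 yz -0.01 pin [-108.  144.  207.] foot [-110.  -56.  205.]
[0.44 0.1  0.25] err mm [1.3 1.1 2.4] q [ 0.711 -0.153 -1.067  1.263 -0.609 -0.486] dq 0.11 tilt 40.9 az -0.273 yaw -0.279 yz -0.005 pin [-165.  129.  209.] foot [-168.  -71.  208.]
[0.4  0.1  0.25] err mm [1.8 2.  4.6] q [ 0.921 -0.217 -1.067  1.037 -0.76  -0.435] dq 0.12 tilt 39.1 az -0.301 yaw -0.291 yz 0.009 pin [-204.  119.  211.] foot [-209.  -81.  212.]
[0.36 0.1  0.25] err mm [1.3 2.  4.6] q [ 1.135 -0.285 -1.067  0.862 -0.921 -0.445] dq 0.11 tilt 37.4 az -0.33 yaw -0.301 yz 0.022 pin [-244.  108.  210.] foot [-251.  -92.  214.]
```

Run:
```python
from sim import *
import sim
def tcp(x,z,y=20): return W(K,[(x+5.4,y,z+44.1)])[0]
q0=r.sense()["joints"]
for yy in (-.05,-.1,-.15):
    print("---",yy)
    q=run(q0,[(.5,.1,.3),(.45,yy,.3),(.42,yy,.25),(.38,yy,.25),(.34,yy,.25)])
    print("place");run(q,[(.42,.05,.2),(.45,.1,.10),(.45,.1,.05)]); run(q,[(.42,.05,.2),(.48,.3,.10),(.48,.3,.05),(.48,.3,.15),tcp(-120,100),tcp(-110,80),tcp(-55,80),tcp(-55,60)])
```

```text
--- -0.05
[0.5 0.1 0.3] err mm [ 0. -0. -0.] q [ 0.647 -0.109 -0.904  1.149 -0.612 -0.282] dq 0.22 tilt 41.5 az -0.264 yaw -0.275 yz -0.01 pin [-108.  144.  257.] foot [-110.  -56.  255.]
[ 0.45 -0.05  0.3 ] err mm [-0.  0. -0.] q [ 0.282 -0.285 -1.027  1.114 -0.393  0.047] dq 0.07 tilt 41.5 az -0.264 yaw -0.275 yz -0.01 pin [-117.  -14.  257.] foot [-119. -214.  255.]
[ 0.42 -0.05  0.25] err mm [ 3.8 -0.4  9.6] q [ 0.338 -0.279 -1.067  0.996 -0.415  0.096] dq 0.1 tilt 36.6 az -0.267 yaw -0.277 yz -0.007 pin [-146.  -21.  217.] foot [-148. -221.  216.]
[ 0.38 -0.05  0.25] err mm [ 2.4 -0.5  6.1] q [ 0.498 -0.372 -1.067  0.792 -0.571  0.18 ] dq 0.11 tilt 33.8 az -0.264 yaw -0.277 yz -0.008 pin [-188.  -32.  214.] foot [-190. -232.  213.]
[ 0.34 -0.05  0.25] err mm [ 2.1 -0.5  5.5] q [ 0.664 -0.481 -1.067  0.661 -0.747  0.188] dq 0.09 tilt 31.5 az -0.259 yaw -0.275 yz -0.01 pin [-229.  -43.  214.] foot [-231. -243.  212.]
place
[0.42 0.05 0.2 ] err mm [0.5 0.2 0.9] q [ 0.635 -0.142 -1.067  0.943 -0.497 -0.156] dq 0.07 tilt 29.5 az -0.267 yaw -0.278 yz -0.006 pin [-181.   75.  160.] foo
[... 6996 characters left out ...]
 mm [2.9 0.9 3.2] q [ 0.31   0.055 -1.067  1.439 -0.223 -0.391] dq 0.12 tilt 27.0 az -0.195 yaw -0.256 yz -0.031 pin [-131.  103.  109.] foot [-129.  -97.  103.]
[0.486 0.059 0.124] err mm [1.7 1.2 1.7] q [ 0.136  0.108 -1.067  1.828 -0.163 -0.628] dq 0.39 tilt 26.6 az -0.223 yaw -0.262 yz -0.02 pin [-122.  102.   87.] foot [-121.  -98.   83.]
[0.539 0.045 0.124] err mm [0.  0.2 0.3] q [ 0.131  0.185 -0.977  1.711 -0.163 -0.505] dq 0.04 tilt 26.3 az -0.24 yaw -0.266 yz -0.013 pin [-68. 101.  85.] foot [-68. -99.  83.]
[0.539 0.045 0.104] err mm [0.3 1.5 1.8] q [ 0.07   0.221 -0.975  1.915 -0.163 -0.658] dq 0.2 tilt 26.0 az -0.285 yaw -0.274 yz 0.005 pin [-68. 101.  65.] foot [-70. -99.  66.]
```

Run:
```python
from pl import *
plan((.49,.11,.3),(.45,-.05,.3),(.42,-.05,.25),(.37,-.05,.25))
```

```text
18.3667 [0.496 0.122 0.18 ] [-0.601  0.025 -2.185] 0.009562026583700119
[[ 0.719 -0.272  0.64 ]
 [-0.21  -0.962 -0.173]
 [ 0.663 -0.01  -0.749]]
[0.49 0.11 0.3 ] units [ 2.592  0.386 -3.062]
[ 0.45 -0.05  0.3 ] units [0.16  5.495 0.069]
[ 0.42 -0.05  0.25] units [-1.823  0.288  0.608]
[ 0.37 -0.05  0.25] units [-1.198  0.453 -1.067]
```

Request:
{"method": "drive_tool", "body": {
  "rows": [
    {"claw": 0, "xyz": [0.52, 0.08, -0.61], "roll": 0},
    {"claw": 0, "xyz": [0.52, 0.08, -0.61], "roll": 0},
    {"claw": 0, "xyz": [0.52, 0.08, -0.61], "roll": 0},
    {"claw": 0, "xyz": [0.52, 0.08, -0.61], "roll": 0},
    {"claw": 0, "xyz": [0.52, 0.08, -0.61], "roll": 0},
    {"claw": 0, "xyz": [0.02, 0.8, 0.01], "roll": 0},
    {"claw": 0, "xyz": [0.02, 0.8, 0.01], "roll": 0},
    {"claw": 0, "xyz": [0.02, 0.8, 0.01], "roll": 0}
  ]
}}

```text
time_s: 19.03
ee_pos: [0.4739, 0.0411, 0.2902]
tcp_rot: [2.827, -0.396, 1.083]
ft_force: [-0.7, -0.4, -2.9]
finger_gap: 0.0095
grip_force: 49.8
```

Request:
{"method": "drive_tool", "body": {
  "rows": [
    {"claw": 0, "xyz": [0.02, 0.8, 0.01], "roll": 0},
    {"claw": 0, "xyz": [0.02, 0.8, 0.01], "roll": 0},
    {"claw": 0, "xyz": [0.02, 0.8, 0.01], "roll": 0},
    {"claw": 0, "xyz": [0.02, 0.7, 0.01], "roll": 0},
    {"claw": 0, "xyz": [-0.6, 0.1, 0.2], "roll": 0},
    {"claw": 0, "xyz": [-0.6, 0.1, 0.2], "roll": 0},
    {"claw": 0, "xyz": [-0.6, 0.1, 0.2], "roll": 0}
  ]
}}

```text
time_s: 19.62
ee_pos: [0.4347, -0.0508, 0.2756]
tcp_rot: [2.847, -0.407, 1.022]
ft_force: [1.2, -0.0, -1.3]
finger_gap: 0.0098
grip_force: 49.8
```

```bash
cat > ch.py <<'E'
import sys
from sim import *
s=r.sense(); m=R.from_rotvec(s["tcp_rot"]).as_matrix(); y,z=m[:,1],m[:,2]
print("t",s["time_s"],"pos",s["ee_pos"],"q",s["joints"],"tilt",np.degrees(np.arccos(-z[2])).round(1),"az",np.arctan2(z[1],z[0]).round(3),"yaw",np.arctan2(y[0],-y[1]).round(3),"yz",y[2].round(3))
E
python3 - <<'E'
from ch import *
run(s["joints"],[(.40,-.05,.25),(.37,-.05,.25),(.34,-.05,.25)])
from pl import plan
plan((.37,-.05,.25))
E
```

```text
t 19.6167 pos [ 0.435 -0.051  0.276] q [ 0.284 -0.282 -1.069  1.117 -0.383  0.025] tilt 39.5 az -0.274 yaw -0.282 yz -0.006
[ 0.4  -0.05  0.25] err mm [ 3.5 -0.5  8.9] q [ 0.421 -0.324 -1.067  0.891 -0.497  0.136] dq 0.12 tilt 35.4 az -0.274 yaw -0.282 yz -0.006 pin [-166.  -27.  217.] foot [-169. -227.  215.]
[ 0.37 -0.05  0.25] err mm [ 2.  -0.4  5.1] q [ 0.541 -0.395 -1.067  0.754 -0.617  0.181] dq 0.07 tilt 33.1 az -0.271 yaw -0.282 yz -0.007 pin [-198.  -35.  213.] foot [-201. -235.  212.]
[ 0.34 -0.05  0.25] err mm [ 1.6 -0.4  4.3] q [ 0.668 -0.479 -1.067  0.659 -0.752  0.181] dq 0.07 tilt 31.3 az -0.268 yaw -0.281 yz -0.008 pin [-229.  -43.  213.] foot [-232. -243.  212.]
19.6167 [ 0.435 -0.051  0.276] [ 1.176 -0.024 -1.259] 0.009759922044643023
[[ 0.741 -0.278  0.612]
 [-0.219 -0.961 -0.172]
 [ 0.635 -0.006 -0.772]]
[ 0.37 -0.05  0.25] units [-2.145  0.578 -0.664]
```

Request:
{"method": "drive_tool", "body": {
  "rows": [
    {"claw": 0, "xyz": [-0.5, 0.13, -0.13], "roll": 0},
    {"claw": 0, "xyz": [-0.5, 0.13, -0.13], "roll": 0},
    {"claw": 0, "xyz": [-0.5, 0.13, -0.13], "roll": 0},
    {"claw": 0, "xyz": [-0.5, 0.13, -0.13], "roll": 0},
    {"claw": 0, "xyz": [-0.5, 0.13, -0.13], "roll": 0},
    {"claw": 0, "xyz": [-0.5, 0.13, -0.13], "roll": 0},
    {"claw": 0, "xyz": [0, 0, 0], "roll": 0}
  ]
}}

```text
time_s: 20.2
ee_pos: [0.3616, -0.05, 0.2831]
tcp_rot: [2.88, -0.406, 0.959]
ft_force: [-0.1, 0.7, -1.0]
finger_gap: 0.0098
grip_force: 49.8
```

Run:
```python
from ch import *
run(s["joints"],[(.40,-.0,.3),(.46,.15,.22),(.48,.28,.1),(.48,.28,.05)])
from pl import plan
plan((.40,-.0,.3),(.46,.15,.22),(.48,.28,.1),(.48,.28,.05))
```

```text
t 20.2 pos [ 0.362 -0.05   0.283] q [ 0.619 -0.482 -1.069  0.793 -0.708  0.126] tilt 36.8 az -0.266 yaw -0.277 yz -0.008
[ 0.4 -0.   0.3] err mm [ 0. -0. -0.] q [ 0.692 -0.375 -0.988  0.82  -0.734  0.034] dq 0.04 tilt 36.8 az -0.266 yaw -0.277 yz -0.008 pin [-182.   21.  258.] foot [-184. -179.  256.]
[0.46 0.15 0.22] err mm [-0. -0.  0.] q [ 0.761 -0.028 -1.006  1.215 -0.578 -0.52 ] dq 0.08 tilt 36.8 az -0.266 yaw -0.277 yz -0.008 pin [-163.  181.  178.] foot [-166.  -19.  176.]
[0.48 0.28 0.1 ] err mm [-0.  0.  0.] q [ 0.775  0.316 -0.964  1.686 -0.547 -1.088] dq 0.08 tilt 36.8 az -0.266 yaw -0.277 yz -0.008 pin [-178.  312.   58.] foot [-181.  112.   56.]
[0.48 0.28 0.05] err mm [-0.  0.  0.] q [ 0.676  0.411 -0.983  1.972 -0.554 -1.311] dq 0.1 tilt 36.8 az -0.266 yaw -0.277 yz -0.008 pin [-178.  312.    8.] foot [-181.  112.    6.]
20.2 [ 0.362 -0.05   0.283] [-0.129  0.699 -1.008] 0.009756249479215572
[[ 0.769 -0.274  0.578]
 [-0.224 -0.962 -0.157]
 [ 0.599 -0.008 -0.801]]
[ 0.4 -0.   0.3] units [ 0.948 -1.957  0.025]
[0.46 0.15 0.22] units [-1.179 -5.334  2.504]
[0.48 0.28 0.1 ] units [-2.853 -4.317  2.907]
[0.48 0.28 0.05] units [-0.998  0.014  1.335]
```

Run:
```python
from ch import *
run(s["joints"],[(.36,-.05,.26),(.36,-.05,.235),(.36,-.05,.21),(.36,-.05,.19)])
```

```text
t 20.2 pos [ 0.362 -0.05   0.283] q [ 0.619 -0.482 -1.069  0.793 -0.708  0.126] tilt 36.8 az -0.266 yaw -0.277 yz -0.008
[ 0.36 -0.05  0.26] err mm [ 3.2 -0.7  8.7] q [ 0.589 -0.449 -1.067  0.755 -0.673  0.165] dq 0.04 tilt 34.6 az -0.263 yaw -0.277 yz -0.009 pin [-206.  -38.  227.] foot [-208. -238.  225.]
[ 0.36  -0.05   0.235] err mm [ 3.4 -0.9  8.1] q [ 0.552 -0.395 -1.067  0.691 -0.622  0.225] dq 0.04 tilt 31.0 az -0.254 yaw -0.275 yz -0.013 pin [-208.  -38.  202.] foot [-210. -238.  200.]
[ 0.36 -0.05  0.21] err mm [ 3.4 -1.1  7.4] q [ 0.515 -0.336 -1.067  0.627 -0.567  0.29 ] dq 0.04 tilt 27.5 az -0.237 yaw -0.272 yz -0.018 pin [-211.  -38.  178.] foot [-212. -238.  175.]
[ 0.36 -0.05  0.19] err mm [ 2.9 -1.   5.6] q [ 0.487 -0.285 -1.067  0.572 -0.522  0.348] dq 0.03 tilt 24.7 az -0.215 yaw -0.268 yz -0.024 pin [-214.  -37.  158.] foot [-214. -237.  153.]
```

Request:
{"method": "drive_tool", "body": {
  "rows": [
    {"claw": 0, "xyz": [-0.5, 0, 0.45], "roll": 0},
    {"claw": 0, "xyz": [-0.5, 0, 0.45], "roll": 0},
    {"claw": 0, "xyz": [-0.5, 0, 0.45], "roll": 0}
  ]
}}

```text
time_s: 20.45
ee_pos: [0.3653, -0.0495, 0.264]
tcp_rot: [2.904, -0.412, 0.892]
ft_force: [-0.7, -0.1, -1.6]
finger_gap: 0.0093
grip_force: 49.8
```

```bash
python3 ch.py
```

```text
t 20.45 pos [ 0.365 -0.05   0.264] q [ 0.581 -0.432 -1.069  0.757 -0.661  0.161] tilt 34.1 az -0.27 yaw -0.28 yz -0.006
```

Request:
{"method": "drive_tool", "body": {
  "rows": [
    {"claw": 0, "xyz": [-0.5, 0, 0.5], "roll": 0},
    {"claw": 0, "xyz": [-0.5, 0, 0.5], "roll": 0},
    {"claw": 0, "xyz": [-0.5, 0, 0.5], "roll": 0},
    {"claw": 0, "xyz": [0, 0, 0], "roll": 0}
  ]
}}

```text
time_s: 20.78
ee_pos: [0.3693, -0.0496, 0.2432]
tcp_rot: [2.93, -0.416, 0.824]
ft_force: [0.3, 0.0, -1.6]
finger_gap: 0.0097
grip_force: 49.8
```

Run:
```python
from ch import *
run(s["joints"],[(.40,-.0,.3),(.46,.15,.22),(.48,.28,.1),(.48,.28,.05)])
from pl import plan
plan((.40,-.0,.3),(.46,.15,.22),(.48,.28,.1),(.48,.28,.05))
```

```text
t 20.7833 pos [ 0.369 -0.05   0.243] q [ 0.54  -0.377 -1.069  0.721 -0.608  0.202] tilt 31.4 az -0.269 yaw -0.28 yz -0.007
[ 0.4 -0.   0.3] err mm [-0. -0. -0.] q [ 0.694 -0.345 -0.891  0.638 -0.8    0.193] dq 0.06 tilt 31.4 az -0.269 yaw -0.28 yz -0.007 pin [-186.   21.  259.] foot [-189. -179.  257.]
[0.46 0.15 0.22] err mm [-0. -0.  0.] q [ 0.816 -0.019 -0.919  0.934 -0.61  -0.296] dq 0.07 tilt 31.4 az -0.269 yaw -0.28 yz -0.007 pin [-167.  181.  179.] foot [-170.  -19.  177.]
[0.48 0.28 0.1 ] err mm [0. 0. 0.] q [ 0.813  0.305 -0.925  1.451 -0.481 -0.892] dq 0.08 tilt 31.4 az -0.269 yaw -0.28 yz -0.007 pin [-182.  312.   59.] foot [-185.  112.   57.]
[0.48 0.28 0.05] err mm [0. 0. 0.] q [ 0.688  0.392 -0.959  1.816 -0.454 -1.165] dq 0.12 tilt 31.4 az -0.269 yaw -0.28 yz -0.007 pin [-182.  312.    9.] foot [-185.  112.    7.]
20.7833 [ 0.369 -0.05   0.243] [ 0.321  0.034 -1.553] 0.009720699657165236
[[ 0.82  -0.277  0.502]
 [-0.239 -0.961 -0.139]
 [ 0.521 -0.007 -0.854]]
[ 0.4 -0.   0.3] units [ 1.427 -1.884 -1.332]
[0.46 0.15 0.22] units [-0.946 -5.341  2.587]
[0.48 0.28 0.1 ] units [-2.573 -4.322  3.149]
[0.48 0.28 0.05] units [-0.868  0.011  1.423]
```

Request:
{"method": "drive_tool", "body": {
  "rows": [
    {"claw": 0, "xyz": [0.48, -0.63, -0.44], "roll": 0},
    {"claw": 0, "xyz": [0.48, -0.63, -0.44], "roll": 0},
    {"claw": 0, "xyz": [0.48, -0.63, -0.44], "roll": 0},
    {"claw": 0, "xyz": [-0.14, -0.76, 0.37], "roll": 0},
    {"claw": 0, "xyz": [-0.14, -0.76, 0.37], "roll": 0},
    {"claw": 0, "xyz": [-0.14, -0.76, 0.37], "roll": 0},
    {"claw": 0, "xyz": [-0.14, -0.76, 0.37], "roll": 0},
    {"claw": 0, "xyz": [-0.14, -0.76, 0.37], "roll": 0}
  ]
}}

```text
time_s: 21.45
ee_pos: [0.4428, 0.109, 0.2438]
tcp_rot: [2.932, -0.413, 0.831]
ft_force: [0.9, 0.7, -1.1]
finger_gap: 0.0097
grip_force: 49.8
```

Request:
{"method": "drive_tool", "body": {
  "rows": [
    {"claw": 0, "xyz": [-0.14, -0.76, 0.37], "roll": 0},
    {"claw": 0, "xyz": [-0.14, -0.76, 0.37], "roll": 0},
    {"claw": 0, "xyz": [-0.43, -0.72, 0.52], "roll": 0},
    {"claw": 0, "xyz": [-0.43, -0.72, 0.52], "roll": 0},
    {"claw": 0, "xyz": [-0.43, -0.72, 0.52], "roll": 0},
    {"claw": 0, "xyz": [-0.43, -0.72, 0.52], "roll": 0},
    {"claw": 0, "xyz": [-0.43, -0.72, 0.52], "roll": 0},
    {"claw": 0, "xyz": [-0.43, -0.72, 0.52], "roll": 0}
  ]
}}

```text
time_s: 22.12
ee_pos: [0.479, 0.2821, 0.1008]
tcp_rot: [2.932, -0.413, 0.829]
ft_force: [-0.1, -0.4, -2.3]
finger_gap: 0.0096
grip_force: 49.8
```

Run:
```python
from ch import *
f=bar(s["ee_pos"],m)
print("lowest pts z:",[f(c)[2].round(4) for c in((5,100,0),(-5,100,0),(10,-100,0),(-10,-100,0))])
from pl import plan
e=s["ee_pos"]; plan(e+[0,0,-.05])
```

```text
t 22.1167 pos [0.479 0.282 0.101] q [ 0.816  0.304 -0.925  1.456 -0.482 -0.898] tilt 31.5 az -0.263 yaw -0.277 yz -0.009
lowest pts z: [np.float64(0.0586), np.float64(0.0608), np.float64(0.0558), np.float64(0.0602)]
22.1167 [0.479 0.282 0.101] [-0.08  -0.379 -2.259] 0.009562946352076883
[[ 0.819 -0.274  0.505]
 [-0.238 -0.962 -0.136]
 [ 0.523 -0.009 -0.852]]
[0.479 0.282 0.051] units [-0.871  0.015  1.421]
```

Request:
{"method": "drive_tool", "body": {
  "rows": [
    {"claw": 0, "xyz": [-0.3, 0.005, 0.49], "roll": 0},
    {"claw": 0, "xyz": [-0.3, 0.005, 0.49], "roll": 0},
    {"claw": 0, "xyz": [-0.3, 0.005, 0.49], "roll": 0},
    {"claw": 0, "xyz": [-0.04, 0, 0.06], "roll": 0},
    {"claw": 0, "xyz": [0, 0, 0], "roll": 0},
    {"claw": 0, "xyz": [-0.03, 0, 0.05], "roll": 0},
    {"claw": 0, "xyz": [0, 0, 0], "roll": 0}
  ]
}}

```text
time_s: 22.7
ee_pos: [0.4793, 0.2814, 0.0477]
tcp_rot: [2.932, -0.414, 0.833]
ft_force: [0.5, -0.3, -2.1]
finger_gap: 0.0096
grip_force: 49.8
```

Run:
```python
from ch import *
f=bar(s["ee_pos"],m); print(s["ft_force"],s["moment"])
print("lowest pts z:",[f(c)[2].round(4) for c in((5,100,0),(-5,100,0),(10,-100,0),(-10,-100,0))])
```

```text
t 22.7 pos [0.479 0.281 0.048] q [ 0.679  0.397 -0.961  1.852 -0.457 -1.193] tilt 31.6 az -0.261 yaw -0.278 yz -0.01
[ 0.502 -0.343 -2.136] [0.375 1.246 0.025]
lowest pts z: [np.float64(0.0056), np.float64(0.0078), np.float64(0.0024), np.float64(0.0068)]
```

Request:
{"method": "drive_tool", "body": {
  "rows": [
    {"claw": 0, "xyz": [-0.04, 0, 0.07], "roll": 0},
    {"claw": 0, "xyz": [0, 0, 0], "roll": 0},
    {"claw": 30, "xyz": [0, 0, 0], "roll": 0},
    {"claw": 30, "xyz": [0, 0, 0], "roll": 0},
    {"claw": 30, "xyz": [0, 0, 0], "roll": 0},
    {"claw": 30, "xyz": [0, 0, 0], "roll": 0}
  ]
}}

```text
time_s: 23.2
ee_pos: [0.4792, 0.281, 0.045]
tcp_rot: [2.931, -0.414, 0.832]
ft_force: [-0.7, 0.4, -0.2]
finger_gap: 0.0265
grip_force: 0.0
```

Run:
```python
from ch import *
f=bar(s["ee_pos"],m); print(s["ft_force"],s["finger_gap"])
e=f((10,-100,0)); B=m@BT; yw=np.arctan2(-B[0,1],B[1,1]); o=f((10,0,0))
u=np.array([np.cos(yw),np.sin(yw),0]); v=np.array([-np.sin(yw),np.cos(yw),0])
org=o-.010*u; org[2]=0
d=s["ee_pos"]-org; print("edge z",e,"yaw",yw,"org",org,"TCP in bar",d@u*1000,d@v*1000,d[2]*1000)
z=m[:,2]; g=np.array([-5,20,49.5])/1000; want=org+g[0]*u+g[1]*v+[0,0,g[2]]+.011*z
print("want",want,"units",m.T@(want-s["ee_pos"])/.03)
S=r.snapshot("scene");T=r.snapshot("top")
for n,q in(("bar_pin",(0,100,0)),("bar_foot",(0,-100,0)),("bar_tab",(0,20,50))):
  for c in(S,T): print(n,[(np.round(k["at"],1),round(k["p"],2)) for k in r.mark_of(c,n)[:1]],proj(c,W((org[0],org[1],yw),[q])))
cv2.imwrite("pics/g3.png",np.vstack([cv2.resize(c["pixels"][170:290,170:450,::-1],None,fx=2.4,fy=2.4) for c in (S,T)]))
```

```text
t 23.2 pos [0.479 0.281 0.045] q [ 0.673  0.402 -0.962  1.869 -0.458 -1.206] tilt 31.6 az -0.262 yaw -0.278 yz -0.01
[-0.677  0.422 -0.221] 0.026452762458070135
edge z [ 0.441  0.167 -0.   ] yaw -0.2779557797926738 org [0.459 0.266 0.   ] TCP in bar 15.131539395538537 19.577682460945084 44.960280362315366
want [0.466 0.285 0.04 ] units [-0.492 -0.016 -0.114]
bar_pin [(array([227.2, 234.6]), 0.62)] [[225.65  233.757]]
bar_pin [(array([266.9, 248.8]), 0.56)] [[224.872 244.637]]
bar_foot [(array([271.5, 276.4]), 0.8)] [[273.434 276.171]]
bar_foot [(array([307.3, 250.2]), 0.73)] [[309.09  250.605]]
bar_tab [(array([242.7, 228.9]), 0.75)] [[242.096 230.168]]
bar_tab [(array([330.3, 134.1]), 0.49)] [[255.874 239.094]]
```

View pics/g3.png

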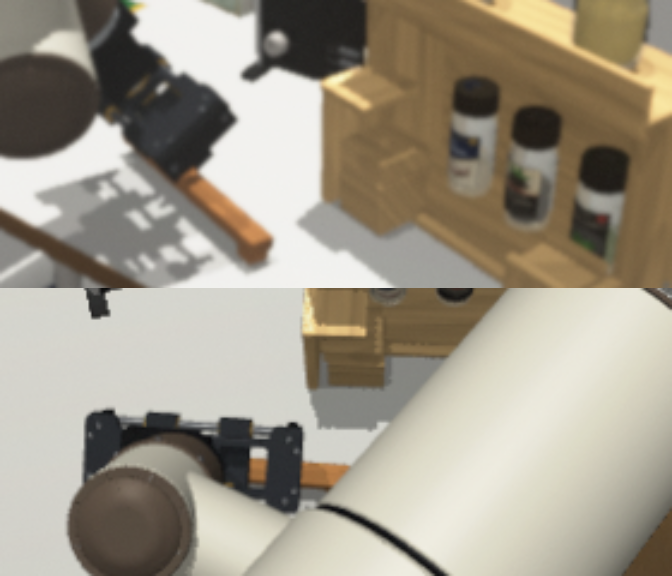

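Request:
{"method": "drive_tool", "body": {
  "rows": [
    {"claw": 30, "xyz": [-0.24, -0.01, -0.08], "roll": 0},
    {"claw": 30, "xyz": [-0.23, -0.01, -0.08], "roll": 0},
    {"claw": 30, "xyz": [0, 0, 0], "roll": 0},
    {"claw": 0, "xyz": [0, 0, 0], "roll": 0},
    {"claw": 0, "xyz": [0, 0, 0], "roll": 0},
    {"claw": 0, "xyz": [0, 0, 0], "roll": 0},
    {"claw": 0, "xyz": [0, 0, 0], "roll": 0},
    {"claw": 0, "xyz": [0, 0, 0], "roll": 0}
  ],
  "force": 58
}}

```text
time_s: 24.27
ee_pos: [0.4652, 0.2854, 0.0413]
tcp_rot: [2.931, -0.414, 0.831]
ft_force: [-1.0, 0.1, 0.8]
finger_gap: 0.0095
grip_force: 58.0
```

Request:
{"method": "drive_tool", "body": {
  "rows": [
    {"claw": 0, "xyz": [0, 0, 0], "roll": 0},
    {"claw": 0, "xyz": [0, 0, 0], "roll": 0}
  ]
}}

```text
time_s: 24.43
ee_pos: [0.4652, 0.2854, 0.0412]
tcp_rot: [2.931, -0.414, 0.831]
ft_force: [-0.4, -0.4, 1.4]
finger_gap: 0.0091
grip_force: 58.0
```

Run:
```python
from ch import *
print(s["ft_force"],s["finger_gap"],s["grip_force"],"rot",s["tcp_rot"].tolist(),s["ee_pos"].tolist())
yw=-.278;org=np.array([.459,.266,0]);u=np.array([np.cos(yw),np.sin(yw),0]); v=np.array([-np.sin(yw),np.cos(yw),0]);d=s["ee_pos"]-org;print("TCP in bar",d@u,d@v,d[2])
```

```text
t 24.4333 pos [0.465 0.285 0.041] q [ 0.7    0.401 -0.979  1.869 -0.467 -1.235] tilt 31.6 az -0.263 yaw -0.278 yz -0.009
[-0.387 -0.367  1.418] 0.009067765773695913 57.97365244477987 rot [2.9310985992320377, -0.4136667794614034, 0.8312195752478687] [0.46519148691578266, 0.2854238275039838, 0.04124589503058822]
TCP in bar 0.0006232333869310845 0.02037722172618828 0.04124589503058822
```

```bash
sed -i 's/\[2.819,-.332,1.147\]/[2.931,-.414,.831]/; s/OFF=np.array(.*/OFF=np.array([.0006,.020,.0412])/' tg.py
python3 - <<'E'
from ch import *
from pl import plan
def tcp(x,z,y=20): return W(K,[(x+.6,y,z+41.2)])[0]
a=s["ee_pos"]+[0,0,.11]
for P in ([a,tcp(-125,100,120),tcp(-118,100),tcp(-112,82),tcp(-55,80),tcp(-55,71),tcp(-49,71),tcp(-61,71)],[a,tcp(-115,130,100),tcp(-112,100),tcp(-112,82),tcp(-55,80),tcp(-55,70),tcp(-55,60)]): print("--"); run(s["joints"],P)
plan(a,tcp(-125,100,120),tcp(-118,100),tcp(-112,82),tcp(-55,80))
E
```

```text
t 24.4333 pos [0.465 0.285 0.041] q [ 0.7    0.401 -0.979  1.869 -0.467 -1.235] tilt 31.6 az -0.263 yaw -0.278 yz -0.009
--
[0.465 0.285 0.151] err mm [ 0. -0. -0.] q [ 0.958  0.221 -0.866  1.121 -0.578 -0.66 ] dq 0.16 tilt 31.6 az -0.263 yaw -0.278 yz -0.009 pin [-183.  313.  111.] foot [-186.  113.  109.]
[0.493 0.161 0.141] err mm [-0.  0.  0.] q [ 0.534  0.147 -1.016  1.567 -0.384 -0.73 ] dq 0.1 tilt 31.6 az -0.263 yaw -0.278 yz -0.009 pin [-124.  200.  101.] foot [-127.    0.   99.]
[0.473 0.062 0.141] err mm [5.7 2.1 5.4] q [ 0.359  0.068 -1.067  1.457 -0.307 -0.466] dq 0.18 tilt 28.5 az -0.321 yaw -0.292 yz 0.016 pin [-113.  103.  104.] foot [-119.  -97.  107.]
[0.479 0.061 0.123] err mm [6.2 1.8 3.7] q [ 0.288  0.115 -1.067  1.594 -0.276 -0.547] dq 0.14 tilt 27.4 az -0.346 yaw -0.297 yz 0.025 pin [-107.  102.   84.] foot [-113.  -97.   89.]
[0.534 0.046 0.121] err mm [-0.  0.  0.] q [ 0.178  0.191 -0.987  1.691 -0.234 -0.543] dq 0.04 tilt 27.4 az -0.346 yaw -0.297 yz 0.025 pin [-56.  99.  78.] foot [ -62. -101.   83.]
[0.534 0.046 0.112] err mm [0. 0. 0.] q [ 0.122  0.206 -0.
[... 1439 characters left out ...]
 q [ 0.04   0.202 -0.985  2.047 -0.182 -0.771] dq 0.02 tilt 28.3 az -0.307 yaw -0.289 yz 0.01 pin [-55. 100.  71.] foot [-60. -99.  73.]
[0.534 0.046 0.101] err mm [0.5 0.9 2.3] q [ 0.045  0.223 -0.984  2.047 -0.193 -0.779] dq 0.02 tilt 27.6 az -0.33 yaw -0.294 yz 0.019 pin [-55. 100.  61.] foot [ -61. -100.   65.]
24.4333 [0.465 0.285 0.041] [-0.387 -0.367  1.418] 0.009067765773695913
[[ 0.818 -0.274  0.506]
 [-0.238 -0.962 -0.136]
 [ 0.524 -0.009 -0.852]]
[0.465 0.285 0.151] units [ 1.921 -0.033 -3.123]
[0.493 0.161 0.141] units [1.567 3.744 1.318]
[0.473 0.062 0.141] units [0.25  3.33  0.119]
[0.479 0.061 0.123] units [-0.144  0.003  0.616]
[0.534 0.046 0.121] units [ 1.583 -0.023  1.052]
```

Request:
{"method": "drive_tool", "body": {
  "rows": [
    {"claw": 0, "xyz": [0.3, 0, -0.5], "roll": 0},
    {"claw": 0, "xyz": [0.4, 0, -0.66], "roll": 0},
    {"claw": 0, "xyz": [0.4, 0, -0.66], "roll": 0},
    {"claw": 0, "xyz": [0.4, 0, -0.66], "roll": 0},
    {"claw": 0, "xyz": [0.4, 0, -0.66], "roll": 0},
    {"claw": 0, "xyz": [0, 0, 0], "roll": 0}
  ]
}}

```text
time_s: 24.93
ee_pos: [0.4645, 0.2872, 0.1551]
tcp_rot: [2.937, -0.418, 0.836]
ft_force: [-0.5, 2.0, -2.5]
finger_gap: 0.0097
grip_force: 58.0
```

Run:
```python
from ch import *
from tg import state
state()
from pl import plan
def tcp(x,z,y=20): return W(K,[(x+.6,y,z+41.2)])[0]
plan(tcp(-118,130,100),tcp(-108,105),tcp(-106,82),tcp(-55,80))
run(s["joints"],[tcp(-118,130,100),tcp(-108,105),tcp(-106,82),tcp(-55,80)])
```

```text
t 24.9333 pos [0.465 0.287 0.155] q [ 0.963  0.214 -0.863  1.115 -0.58  -0.659] tilt 31.7 az -0.251 yaw -0.278 yz -0.017
t 24.9333 pin(rack mm) [-184.4  315.2  115.2] foot [-186.9  115.2  111.9] ft [-0.5  2.  -2.5] mom [0.54 1.36 0.12] gap 9.7
24.9333 [0.465 0.287 0.155] [-0.541  2.003 -2.546] 0.009691496300629168
[[ 0.816 -0.274  0.509]
 [-0.242 -0.962 -0.13 ]
 [ 0.525 -0.017 -0.851]]
[0.494 0.14  0.171] units [2.282 4.445 0.688]
[0.483 0.06  0.146] units [-0.102  2.676  0.864]
[0.485 0.059 0.123] units [-0.346  0.012  0.687]
[0.534 0.046 0.121] units [ 1.412 -0.02   0.949]
[0.494 0.14  0.171] err mm [-0.  0.  0.] q [ 0.572  0.085 -0.994  1.349 -0.405 -0.533] dq 0.07 tilt 31.7 az -0.251 yaw -0.278 yz -0.017 pin [-117.  181.  131.] foot [-119.  -19.  128.]
[0.483 0.06  0.146] err mm [5.4 0.2 0.4] q [ 0.07   0.067 -1.067  2.047 -0.18  -0.792] dq 0.27 tilt 31.1 az -0.243 yaw -0.276 yz -0.02 pin [-102.  102.  107.] foot [-105.  -98.  103.]
[0.485 0.059 0.123] err mm [3.9 2.2 5.2] q [ 0.083  0.108 -1.067  2.047 -0.198 -0.809] dq 0.04 tilt 29.6 az -0.28 yaw -0.286 yz -0.003 pin [-103.  103.   87.] foot [-107.  -97.   87.]
[0.534 0.046 0.121] err mm [0.1 0.3 0.8] q [ 0.039  0.184 -0.986  2.047 -0.181 -0.771] dq 0.04 tilt 29.1 az -0.296 yaw -0.289 yz 0.004 pin [-55. 100.  81.] foot [ -60. -100.   81.]
```

Request:
{"method": "drive_tool", "body": {
  "rows": [
    {"claw": 0, "xyz": [0.38, 0.74, 0.11], "roll": 0},
    {"claw": 0, "xyz": [0.38, 0.74, 0.11], "roll": 0},
    {"claw": 0, "xyz": [0.38, 0.74, 0.11], "roll": 0},
    {"claw": 0, "xyz": [0.38, 0.74, 0.11], "roll": 0},
    {"claw": 0, "xyz": [0.38, 0.74, 0.11], "roll": 0},
    {"claw": 0, "xyz": [0.38, 0.74, 0.11], "roll": 0},
    {"claw": 0, "xyz": [0, 0, 0], "roll": 0}
  ]
}}

```text
time_s: 25.52
ee_pos: [0.4925, 0.1326, 0.1677]
tcp_rot: [2.927, -0.423, 0.826]
ft_force: [0.1, -1.3, -2.1]
finger_gap: 0.0096
grip_force: 58.0
```

Request:
{"method": "drive_tool", "body": {
  "rows": [
    {"claw": 0, "xyz": [-0.02, 0.38, 0.12], "roll": 0},
    {"claw": 0, "xyz": [-0.02, 0.38, 0.12], "roll": 0},
    {"claw": 0, "xyz": [-0.02, 0.38, 0.12], "roll": 0},
    {"claw": 0, "xyz": [-0.02, 0.38, 0.12], "roll": 0},
    {"claw": 0, "xyz": [-0.02, 0.38, 0.12], "roll": 0},
    {"claw": 0, "xyz": [-0.02, 0.38, 0.12], "roll": 0},
    {"claw": 0, "xyz": [-0.02, 0.38, 0.12], "roll": 0},
    {"claw": 0, "xyz": [0, 0, 0], "roll": 0}
  ]
}}

```text
time_s: 26.18
ee_pos: [0.4885, 0.0565, 0.1444]
tcp_rot: [2.933, -0.429, 0.822]
ft_force: [-4.6, -1.2, -2.7]
finger_gap: 0.0096
grip_force: 58.1
```

Run:
```python
from ch import *
from tg import state,togo,torack
s,m,f=state(); P=torack(f((0,100,0)))
togo(m,P,(-106,100,82),(-55,100,80))
def tcp(x,z,y=20): return W(K,[(x+.6,y,z+41.2)])[0]
run(s["joints"],[tcp(-106,82),tcp(-55,80)])
```

```text
t 26.1833 pos [0.489 0.056 0.144] q [ 0.07   0.072 -1.069  2.047 -0.194 -0.799] tilt 31.2 az -0.267 yaw -0.287 yz -0.012
t 26.1833 pin(rack mm) [-100.3   98.7  104.1] foot [-104.6 -101.3  101.7] ft [-4.6 -1.2 -2.7] mom [-0.06  2.74 -0.1 ] gap 9.6
-> (-106, 100, 82) units [-0.545 -0.031  0.533]
-> (-55, 100, 80) units [ 1.419 -0.036  0.938]
[0.485 0.059 0.123] err mm [5.  2.  4.3] q [ 0.089  0.112 -1.067  2.047 -0.212 -0.822] dq 0.04 tilt 29.9 az -0.295 yaw -0.294 yz 0.001 pin [-101.  103.   86.] foot [-106.  -97.   86.]
[0.534 0.046 0.121] err mm [0.1 0.3 0.8] q [ 0.045  0.185 -0.988  2.047 -0.194 -0.782] dq 0.04 tilt 29.5 az -0.31 yaw -0.298 yz 0.007 pin [-54. 100.  80.] foot [ -60. -100.   82.]
```

Request:
{"method": "drive_tool", "body": {
  "rows": [
    {"claw": 0, "xyz": [-0.2, 0, -0.1], "roll": 0},
    {"claw": 0, "xyz": [-0.2, 0, 0.1], "roll": 0},
    {"claw": 0, "xyz": [-0.2, 0, 0.25], "roll": 0},
    {"claw": 0, "xyz": [-0.15, 0, 0.25], "roll": 0},
    {"claw": 0, "xyz": [-0.1, 0, 0.15], "roll": 0},
    {"claw": 0, "xyz": [0, 0, 0], "roll": 0}
  ]
}}

```text
time_s: 26.68
ee_pos: [0.4883, 0.0703, 0.1287]
tcp_rot: [2.932, -0.415, 0.796]
ft_force: [-0.3, 0.2, -1.4]
finger_gap: 0.0093
grip_force: 58.0
```

Run:
```python
from ch import *
from tg import state,togo,torack
s,m,f=state(); P=torack(f((0,100,0)))
togo(m,P,(-100,100,80),(-55,100,80))
S=r.snapshot("scene");T=r.snapshot("top")
for n,q in(("bar_pin",(0,100,0)),("bar_foot",(0,-100,0))):
  for c in(S,T): print(n,[(np.round(k["at"],1),round(k["p"],2)) for k in r.mark_of(c,n)[:1]],proj(c,[f(q)]))
cv2.imwrite("pics/g4.png",np.vstack([cv2.resize(c["pixels"][150:290,250:450,::-1],None,fx=2.1,fy=2.1) for c in (S,T)]))
```

```text
t 26.6833 pos [0.488 0.07  0.129] q [ 0.111  0.11  -1.069  2.053 -0.223 -0.834] tilt 30.4 az -0.286 yaw -0.282 yz 0.002
t 26.6833 pin(rack mm) [-105.2  111.4   87.3] foot [-108.4  -88.6   87.8] ft [-0.3  0.2 -1.4] mom [0.44 1.27 0.  ] gap 9.3
-> (-100, 100, 80) units [0.03  0.377 0.302]
-> (-55, 100, 80) units [ 1.294 -0.024  0.759]
bar_pin [(array([308.8, 228.7]), 0.82)] [[305.632 227.605]]
bar_pin [(array([367.9, 157.6]), 0.43)] [[311.58  203.379]]
bar_foot [(array([308. , 226.7]), 0.71)] [[373.503 275.65 ]]
bar_foot [(array([400.1, 207.1]), 0.64)] [[400.357 209.228]]
```

View pics/g4.png

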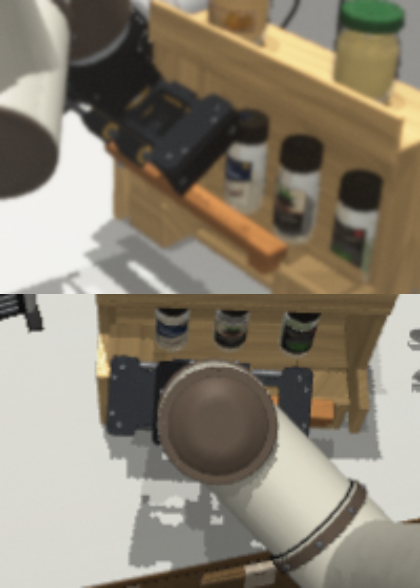

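Request:
{"method": "drive_tool", "body": {
  "rows": [
    {"claw": 0, "xyz": [0.01, 0.19, 0.14], "roll": 0},
    {"claw": 0, "xyz": [0.01, 0.19, 0.14], "roll": 0},
    {"claw": 0, "xyz": [0.26, 0, 0.15], "roll": 0},
    {"claw": 0, "xyz": [0.26, 0, 0.15], "roll": 0},
    {"claw": 0, "xyz": [0.26, 0, 0.15], "roll": 0},
    {"claw": 0, "xyz": [0.26, 0, 0.15], "roll": 0},
    {"claw": 0, "xyz": [0.1, 0, 0.06], "roll": 0},
    {"claw": 0, "xyz": [0, 0, 0], "roll": 0}
  ]
}}

```text
time_s: 27.65
ee_pos: [0.5297, 0.0478, 0.1291]
tcp_rot: [2.927, -0.422, 0.787]
ft_force: [0.6, -0.9, -1.7]
finger_gap: 0.01
grip_force: 58.0
```

Run:
```python
from ch import *
from tg import state,togo,torack
s,m,f=state(); P=torack(f((0,100,0)))
togo(m,P,(-55,100,80),(-55,100,70)); togo(m,np.zeros(3),(10,0,0),(10,10,0),(10,10,10))
def tcp(x,z,y=20): return W(K,[(x+.6,y,z+41.2)])[0]
run(s["joints"],[tcp(-55,80),tcp(-55,70)])
```

```text
t 27.65 pos [0.53  0.048 0.129] q [ 0.047  0.165 -0.997  2.051 -0.194 -0.778] tilt 30.1 az -0.301 yaw -0.288 yz 0.007
t 27.65 pin(rack mm) [-58.9 100.3  87.4] foot [-63.5 -99.6  88.8] ft [ 0.6 -0.9 -1.7] mom [0.39 1.25 0.07] gap 10.0
-> (-55, 100, 80) units [-0.01   0.006  0.278]
-> (-55, 100, 70) units [-0.167 -0.002  0.288]
-> (10, 0, 0) units [ 0.288 -0.008  0.167]
-> (10, 10, 0) units [-0.005 -0.333 -0.006]
-> (10, 10, 10) units [ 0.167  0.002 -0.288]
[0.534 0.046 0.121] err mm [0.3 0.6 1.5] q [ 0.049  0.184 -0.989  2.047 -0.2   -0.777] dq 0.02 tilt 29.7 az -0.315 yaw -0.292 yz 0.013 pin [-54. 100.  81.] foot [ -59. -100.   83.]
[0.534 0.046 0.111] err mm [0.4 0.9 2.2] q [ 0.054  0.204 -0.989  2.047 -0.21  -0.785] dq 0.02 tilt 29.1 az -0.337 yaw -0.297 yz 0.022 pin [-54. 100.  70.] foot [ -60. -100.   75.]
```

Request:
{"method": "drive_tool", "body": {
  "rows": [
    {"claw": 0, "xyz": [0.11, 0, 0.07], "roll": 0},
    {"claw": 0, "xyz": [-0.05, 0, 0.1], "roll": 0},
    {"claw": 0, "xyz": [-0.05, 0, 0.1], "roll": 0},
    {"claw": 0, "xyz": [-0.05, 0, 0.1], "roll": 0},
    {"claw": 0, "xyz": [-0.05, 0, 0.1], "roll": 0},
    {"claw": 0, "xyz": [0, 0, 0], "roll": 0}
  ]
}}

```text
time_s: 28.15
ee_pos: [0.5336, 0.0495, 0.1212]
tcp_rot: [2.925, -0.423, 0.771]
ft_force: [-0.4, -0.5, -2.3]
finger_gap: 0.0099
grip_force: 58.0
```

Run:
```python
from ch import *
from tg import state,togo,torack
s,m,f=state(); P=torack(f((0,100,0)))
togo(m,P,(-55,100,70))
```

```text
t 28.15 pos [0.534 0.049 0.121] q [ 0.053  0.187 -0.99   2.052 -0.202 -0.786] tilt 29.7 az -0.314 yaw -0.291 yz 0.014
t 28.15 pin(rack mm) [-55.8 102.7  78.9] foot [-60.8 -97.2  81.6] ft [-0.4 -0.5 -2.3] mom [ 0.5   1.26 -0.02] gap 9.9
-> (-55, 100, 70) units [-0.123  0.086  0.274]
```

Request:
{"method": "drive_tool", "body": {
  "rows": [
    {"claw": 0, "xyz": [-0.04, 0.03, 0.1], "roll": 0},
    {"claw": 0, "xyz": [-0.04, 0.03, 0.1], "roll": 0},
    {"claw": 0, "xyz": [-0.04, 0.03, 0.1], "roll": 0},
    {"claw": 0, "xyz": [0, 0, 0], "roll": 0}
  ]
}}

```text
time_s: 28.48
ee_pos: [0.5351, 0.048, 0.1166]
tcp_rot: [2.923, -0.426, 0.761]
ft_force: [-0.3, -0.2, -1.2]
finger_gap: 0.0097
grip_force: 58.0
```

Request:
{"method": "drive_tool", "body": {
  "rows": [
    {"claw": 0, "xyz": [-0.02, 0.02, 0.04], "roll": 0},
    {"claw": 0, "xyz": [0, 0, 0], "roll": 0}
  ]
}}

```text
time_s: 28.65
ee_pos: [0.5351, 0.0477, 0.1162]
tcp_rot: [2.922, -0.426, 0.76]
ft_force: [0.1, -0.0, -2.3]
finger_gap: 0.0095
grip_force: 58.0
```

Run:
```python
from ch import *
from tg import state,togo,torack
s,m,f=state(); P=torack(f((0,100,0)))
togo(m,P,(-55,100,70))
```

```text
t 28.65 pos [0.535 0.048 0.116] q [ 0.052  0.199 -0.988  2.052 -0.206 -0.787] tilt 29.3 az -0.328 yaw -0.294 yz 0.019
t 28.65 pin(rack mm) [-53.9 101.1  73.5] foot [-59.7 -98.8  77.3] ft [ 0.1 -0.  -2.3] mom [ 0.51  1.21 -0.02] gap 9.5
-> (-55, 100, 70) units [-0.088  0.036  0.086]
```

Request:
{"method": "drive_tool", "body": {
  "rows": [
    {"claw": 0, "xyz": [-0.03, 0.02, 0.05], "roll": 0},
    {"claw": 0, "xyz": [-0.03, 0.01, 0.04], "roll": 0},
    {"claw": 0, "xyz": [0, 0, 0], "roll": 0}
  ]
}}

```text
time_s: 28.9
ee_pos: [0.5348, 0.0476, 0.1145]
tcp_rot: [2.922, -0.426, 0.756]
ft_force: [0.4, 1.0, -0.9]
finger_gap: 0.0097
grip_force: 58.0
```

Request:
{"method": "drive_tool", "body": {
  "rows": [
    {"claw": 0, "xyz": [-0.03, 0.01, 0.04], "roll": 0},
    {"claw": 0, "xyz": [0, 0, 0], "roll": 0}
  ]
}}

```text
time_s: 29.07
ee_pos: [0.5346, 0.0476, 0.1138]
tcp_rot: [2.921, -0.427, 0.754]
ft_force: [0.1, -0.7, -0.7]
finger_gap: 0.0095
grip_force: 58.0
```

Run:
```python
from ch import *
from tg import state,togo,torack
s,m,f=state(); P=torack(f((0,100,0)))
togo(m,P,(-55,100,70))
```

```text
t 29.0667 pos [0.535 0.048 0.114] q [ 0.053  0.203 -0.988  2.052 -0.209 -0.789] tilt 29.2 az -0.334 yaw -0.296 yz 0.021
t 29.0667 pin(rack mm) [-54.3 100.9  71. ] foot [-60.4 -99.   75.2] ft [ 0.1 -0.7 -0.7] mom [0.48 1.28 0.01] gap 9.5
-> (-55, 100, 70) units [-0.034  0.028  0.019]
```

Request:
{"method": "drive_tool", "body": {
  "rows": [
    {"claw": 0, "xyz": [-0.03, 0.01, 0.04], "roll": 0},
    {"claw": 0, "xyz": [0, 0, 0], "roll": 0}
  ]
}}

```text
time_s: 29.23
ee_pos: [0.5345, 0.0476, 0.1131]
tcp_rot: [2.921, -0.427, 0.753]
ft_force: [0.8, -0.4, -1.2]
finger_gap: 0.0096
grip_force: 58.0
```

Request:
{"method": "drive_tool", "body": {
  "rows": [
    {"claw": 0, "xyz": [-0.03, 0.01, 0.04], "roll": 0},
    {"claw": 0, "xyz": [0, 0, 0], "roll": 0}
  ]
}}

```text
time_s: 29.4
ee_pos: [0.5347, 0.0475, 0.1128]
tcp_rot: [2.92, -0.428, 0.753]
ft_force: [-0.6, -1.0, 0.3]
finger_gap: 0.0091
grip_force: 58.0
```

Run:
```python
from ch import *
from tg import state,togo,torack
s,m,f=state(); P=torack(f((0,100,0)))
togo(m,P,(-55,100,70))
```

```text
t 29.4 pos [0.535 0.048 0.113] q [ 0.054  0.205 -0.989  2.052 -0.211 -0.79 ] tilt 29.1 az -0.337 yaw -0.297 yz 0.023
t 29.4 pin(rack mm) [-54.2 100.7  69.9] foot [-60.5 -99.1  74.4] ft [-0.6 -1.   0.3] mom [ 0.3   1.14 -0.06] gap 9.1
-> (-55, 100, 70) units [-0.021  0.025 -0.015]
```

Request:
{"method": "drive_tool", "body": {
  "rows": [
    {"claw": 0, "xyz": [-0.02, 0.01, 0.03], "roll": 0},
    {"claw": 0, "xyz": [0, 0.07, 0], "roll": 0},
    {"claw": 0, "xyz": [0, 0.07, 0], "roll": 0},
    {"claw": 0, "xyz": [0, 0.07, 0], "roll": 0},
    {"claw": 0, "xyz": [0, 0.07, 0], "roll": 0}
  ]
}}

```text
time_s: 29.82
ee_pos: [0.5318, 0.0401, 0.1135]
tcp_rot: [2.92, -0.428, 0.746]
ft_force: [-0.1, 0.2, -1.0]
finger_gap: 0.0094
grip_force: 58.0
```

Run:
```python
from ch import *
from tg import state,togo,torack
s,m,f=state(); P=torack(f((0,100,0)))
togo(m,np.zeros(3),(2.5,0,0),(2.5,2,0),(2.5,2,-1))
```

```text
t 29.8167 pos [0.532 0.04  0.114] q [ 0.037  0.199 -0.994  2.052 -0.203 -0.774] tilt 28.9 az -0.343 yaw -0.297 yz 0.025
t 29.8167 pin(rack mm) [-55.1  92.7  70.4] foot [ -61.5 -107.1   75.4] ft [-0.1  0.2 -1. ] mom [0.53 1.09 0.01] gap 9.4
-> (2.5, 0, 0) units [ 0.073 -0.003  0.04 ]
-> (2.5, 2, 0) units [-0.001 -0.067 -0.002]
-> (2.5, 2, -1) units [-0.016 -0.001  0.029]
```

Request:
{"method": "drive_tool", "body": {
  "rows": [
    {"claw": 0, "xyz": [-0.03, 0, 0.05], "roll": 0},
    {"claw": 0, "xyz": [0, -0.07, 0.01], "roll": 0},
    {"claw": 0, "xyz": [0, -0.07, 0.01], "roll": 0},
    {"claw": 0, "xyz": [0, -0.07, 0.01], "roll": 0},
    {"claw": 0, "xyz": [0, -0.07, 0.01], "roll": 0}
  ]
}}

```text
time_s: 30.23
ee_pos: [0.5362, 0.0478, 0.1124]
tcp_rot: [2.917, -0.431, 0.748]
ft_force: [-1.3, -3.1, 4.2]
finger_gap: 0.0098
grip_force: 58.1
```

Request:
{"method": "drive_tool", "body": {
  "rows": [
    {"claw": 0, "xyz": [0, -0.07, 0.01], "roll": 0},
    {"claw": 0, "xyz": [0, -0.07, 0.01], "roll": 0},
    {"claw": 0, "xyz": [0, -0.07, 0.01], "roll": 0},
    {"claw": 0, "xyz": [0, 0, 0], "roll": 0}
  ]
}}

```text
time_s: 30.57
ee_pos: [0.5375, 0.0513, 0.1104]
tcp_rot: [2.912, -0.435, 0.746]
ft_force: [-1.2, -10.9, 4.0]
finger_gap: 0.0098
grip_force: 58.0
```

Run:
```python
from ch import *
from tg import state,togo,torack
s,m,f=state(); P=torack(f((0,100,0)))
```

```text
t 30.5667 pos [0.537 0.051 0.11 ] q [ 0.093  0.217 -0.986  1.986 -0.234 -0.764] tilt 29.1 az -0.358 yaw -0.304 yz 0.03
t 30.5667 pin(rack mm) [-52.  104.8  66.9] foot [-59.8 -95.   72.9] ft [ -1.2 -10.9   4. ] mom [-2.55  0.94 -1.55] gap 9.8
```

The force trace (y −10.9 N, pin height 66.9 mm) shows the pin caught in the hole. I'll take off the side load and lower it gently.

Request:
{"method": "drive_tool", "body": {
  "rows": [
    {"claw": 0, "xyz": [0, 0.06, 0], "roll": 0},
    {"claw": 0, "xyz": [0, 0.03, 0.01], "roll": 0},
    {"claw": 0, "xyz": [0, 0, 0], "roll": 0}
  ]
}}

```text
time_s: 30.82
ee_pos: [0.5371, 0.0508, 0.1101]
tcp_rot: [2.917, -0.431, 0.745]
ft_force: [1.5, -3.9, -0.9]
finger_gap: 0.0096
grip_force: 58.0
```

```bash
cat > c2.py <<'E'
from ch import *
from tg import state,togo,torack
s,m,f=state()
E
python3 c2.py
```

```text
t 30.8167 pos [0.537 0.051 0.11 ] q [ 0.08   0.216 -0.986  2.008 -0.223 -0.772] tilt 28.9 az -0.348 yaw -0.3 yz 0.027
t 30.8167 pin(rack mm) [-52.6 104.4  66.9] foot [-59.5 -95.4  72.2] ft [ 1.5 -3.9 -0.9] mom [-0.87  0.36 -0.74] gap 9.6
```

Request:
{"method": "drive_tool", "body": {
  "rows": [
    {"claw": 0, "xyz": [0, 0.03, 0], "roll": 0},
    {"claw": 0, "xyz": [-0.03, 0.01, 0.05], "roll": 0},
    {"claw": 0, "xyz": [-0.03, 0.01, 0.05], "roll": 0},
    {"claw": 0, "xyz": [0, 0, 0], "roll": 0}
  ]
}}

```text
time_s: 31.15
ee_pos: [0.5366, 0.0504, 0.1073]
tcp_rot: [2.919, -0.429, 0.744]
ft_force: [2.9, -3.2, -2.0]
finger_gap: 0.0095
grip_force: 58.0
```

```bash
python3 c2.py
```

```text
t 31.15 pos [0.537 0.05  0.107] q [ 0.062  0.22  -0.985  2.052 -0.217 -0.799] tilt 28.8 az -0.345 yaw -0.299 yz 0.026
t 31.15 pin(rack mm) [-53.2 103.8  64.2] foot [-59.8 -96.   69.3] ft [ 2.9 -3.2 -2. ] mom [-0.35  0.04 -0.5 ] gap 9.5
```

Request:
{"method": "drive_tool", "body": {
  "rows": [
    {"claw": 0, "xyz": [0.03, 0.03, 0.02], "roll": 0},
    {"claw": 0, "xyz": [-0.02, 0.02, 0.05], "roll": 0},
    {"claw": 0, "xyz": [-0.02, 0.02, 0.05], "roll": 0},
    {"claw": 0, "xyz": [-0.02, 0.02, 0.05], "roll": 0},
    {"claw": 0, "xyz": [0, 0, 0], "roll": 0}
  ]
}}

```text
time_s: 31.57
ee_pos: [0.5369, 0.049, 0.1044]
tcp_rot: [2.92, -0.427, 0.735]
ft_force: [1.7, 0.7, -1.7]
finger_gap: 0.0098
grip_force: 58.0
```

```bash
python3 c2.py
```

```text
t 31.5667 pos [0.537 0.049 0.104] q [ 0.059  0.226 -0.984  2.053 -0.216 -0.796] tilt 28.5 az -0.35 yaw -0.298 yz 0.029
t 31.5667 pin(rack mm) [-52.8 102.5  61.1] foot [-59.4 -97.3  66.8] ft [ 1.7  0.7 -1.7] mom [0.68 0.55 0.06] gap 9.8
```

Request:
{"method": "drive_tool", "body": {
  "rows": [
    {"claw": 0, "xyz": [-0.01, 0.01, 0.05], "roll": 0},
    {"claw": 0, "xyz": [-0.01, 0.01, 0.05], "roll": 0},
    {"claw": 0, "xyz": [0, 0, 0], "roll": 0}
  ]
}}

```text
time_s: 31.82
ee_pos: [0.5376, 0.0484, 0.1028]
tcp_rot: [2.919, -0.428, 0.731]
ft_force: [0.6, 0.2, -1.1]
finger_gap: 0.0095
grip_force: 58.0
```

```bash
python3 c2.py
```

```text
t 31.8167 pos [0.538 0.048 0.103] q [ 0.058  0.23  -0.982  2.053 -0.218 -0.796] tilt 28.4 az -0.355 yaw -0.299 yz 0.03
t 31.8167 pin(rack mm) [-51.9 102.   59.2] foot [-58.7 -97.8  65.3] ft [ 0.6  0.2 -1.1] mom [0.65 1.12 0.13] gap 9.5
```

Pin nearly down and unloaded. I'm releasing.

Request:
{"method": "drive_tool", "body": {
  "rows": [
    {"claw": 18, "xyz": [0, 0, 0], "roll": 0},
    {"claw": 24, "xyz": [0, 0, 0], "roll": 0},
    {"claw": 30, "xyz": [0, 0, 0], "roll": 0},
    {"claw": 36, "xyz": [0, 0, 0], "roll": 0},
    {"claw": 36, "xyz": [0, 0, 0], "roll": 0},
    {"claw": 36, "xyz": [0, 0, 0], "roll": 0}
  ]
}}

```text
time_s: 32.32
ee_pos: [0.5385, 0.0478, 0.1037]
tcp_rot: [2.917, -0.43, 0.735]
ft_force: [-0.2, -0.1, 1.1]
finger_gap: 0.0344
grip_force: 0.0
```

Request:
{"method": "drive_tool", "body": {
  "rows": [
    {"claw": 36, "xyz": [0, 0, -0.3], "roll": 0},
    {"claw": 36, "xyz": [0, 0, -0.3], "roll": 0},
    {"claw": 36, "xyz": [0, 0, -0.4], "roll": 0},
    {"claw": 36, "xyz": [0, 0, -0.4], "roll": 0},
    {"claw": 36, "xyz": [0, 0, -0.4], "roll": 0},
    {"claw": 36, "xyz": [0, 0, -0.4], "roll": 0},
    {"claw": 36, "xyz": [0, 0, -0.4], "roll": 0},
    {"claw": 36, "xyz": [0, 0, -0.4], "roll": 0}
  ]
}}

```text
time_s: 32.98
ee_pos: [0.4974, 0.0632, 0.1829]
tcp_rot: [2.918, -0.43, 0.733]
ft_force: [0.4, -0.3, 0.1]
finger_gap: 0.036
grip_force: 0.0
```

Run:
```python
from ch import *
from pl import plan
print(s["ft_force"],s["finger_gap"]); e=s["ee_pos"]
plan(e+[-.05,.0,.15],e+[-.1,.15,.2])
run(s["joints"],[e+[-.05,.0,.15],e+[-.1,.15,.2]])
```

```text
t 32.9833 pos [0.497 0.063 0.183] q [ 0.519  0.049 -0.947  1.029 -0.442 -0.16 ] tilt 28.5 az -0.356 yaw -0.3 yz 0.03
[ 0.422 -0.301  0.085] 0.035964743155342455
32.9833 [0.497 0.063 0.183] [ 0.422 -0.301  0.085] 0.035964743155342455
[[ 0.844 -0.296  0.448]
 [-0.246 -0.955 -0.166]
 [ 0.477  0.03  -0.879]]
[0.447 0.063 0.333] units [ 0.976  0.644 -5.139]
[0.397 0.213 0.383] units [-1.844 -4.231 -3.042]
[0.447 0.063 0.333] err mm [ 0. -0. -0.] q [ 0.763 -0.193 -0.675  0.562 -0.938  0.212] dq 0.14 tilt 28.5 az -0.356 yaw -0.3 yz 0.03 pin [-143.   93.  289.] foot [-150. -107.  295.]
[0.397 0.213 0.383] err mm [ 0. -0. -0.] q [ 1.163 -0.137 -0.502  0.531 -1.227 -0.073] dq 0.07 tilt 28.5 az -0.356 yaw -0.3 yz 0.03 pin [-230.  224.  339.] foot [-237.   24.  345.]
```

Request:
{"method": "drive_tool", "body": {
  "rows": [
    {"claw": 36, "xyz": [0.13, 0.08, -0.7], "roll": 0},
    {"claw": 36, "xyz": [0.13, 0.08, -0.7], "roll": 0},
    {"claw": 36, "xyz": [0.13, 0.08, -0.7], "roll": 0},
    {"claw": 36, "xyz": [0.13, 0.08, -0.7], "roll": 0},
    {"claw": 36, "xyz": [0.13, 0.08, -0.7], "roll": 0},
    {"claw": 36, "xyz": [0.13, 0.08, -0.7], "roll": 0},
    {"claw": 36, "xyz": [0.13, 0.08, -0.7], "roll": 0}
  ]
}}

```text
time_s: 33.57
ee_pos: [0.4495, 0.0645, 0.3262]
tcp_rot: [2.918, -0.43, 0.734]
ft_force: [0.5, 0.1, -0.7]
finger_gap: 0.036
grip_force: 0.0
```

Request:
{"method": "drive_tool", "body": {
  "rows": [
    {"claw": 36, "xyz": [-0.3, -0.7, -0.5], "roll": 0},
    {"claw": 36, "xyz": [-0.3, -0.7, -0.5], "roll": 0},
    {"claw": 36, "xyz": [-0.3, -0.7, -0.5], "roll": 0},
    {"claw": 36, "xyz": [-0.3, -0.7, -0.5], "roll": 0},
    {"claw": 36, "xyz": [-0.3, -0.7, -0.5], "roll": 0},
    {"claw": 36, "xyz": [-0.3, -0.7, -0.5], "roll": 0},
    {"claw": 36, "xyz": [0, 0, 0], "roll": 0}
  ]
}}

```text
time_s: 34.15
ee_pos: [0.4015, 0.2174, 0.3764]
tcp_rot: [2.921, -0.425, 0.738]
ft_force: [0.1, -0.3, 0.6]
finger_gap: 0.036
grip_force: 0.0
```

Run:
```python
from fit import *
from tg import K,torack
np.set_printoptions(precision=4,suppress=True)
S=r.snapshot("scene");T=r.snapshot("top")
for n,q in(("bar_tab",(-52,22,108)),("bar_foot",(-57,-98,58)),("honey",(0,0,0)),("mustard",(0,0,0))):
  for c in(S,T):
    print(n,[(np.round(k["at"],1),round(k["p"],2)) for k in r.mark_of(c,n)[:1]],proj(c,W(K,[q])) if n[:3]=="bar" else "")
cv2.imwrite("pics/f.png",np.vstack([cv2.resize(c["pixels"][y:y+130,270:470,::-1],None,fx=2.3,fy=2.3) for c,y in ((S,165),(T,120))]))
```

```text
bar_tab [(array([354.1, 230.6]), 0.92)] [[355.1897 229.247 ]]
bar_tab [(array([351.3, 180.9]), 0.74)] [[352.4317 180.3553]]
bar_foot [(array([396.1, 280.8]), 0.56)] [[395.9913 280.9348]]
bar_foot [(array([397.1, 194.5]), 0.79)] [[402.0434 195.1459]]
honey [(array([362. , 168.7]), 0.81)] 
honey [(array([332. , 134.2]), 0.83)] 
mustard [(array([425.3, 192.5]), 0.68)] 
mustard [(array([398.1, 133.2]), 0.87)]
```

View pics/f.png

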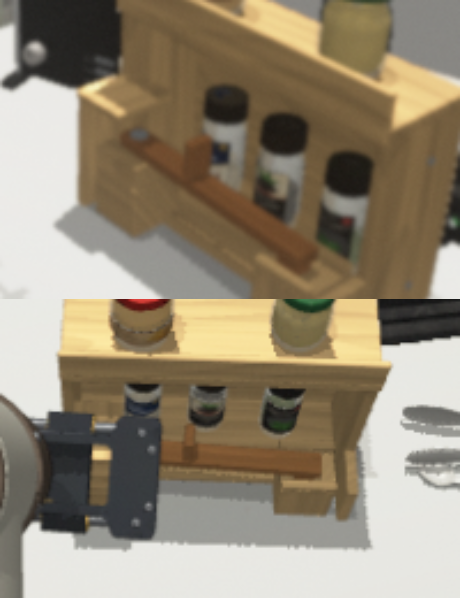

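The bar lies across the front. Its pin end is flat on the pad under the hood, near (140,135) in the picture, and its foot is in the trough near (305,250). The tab and foot marks mostly match the seated pose within 1–2 px. The jars are standing where they were and the gripper is clear.

```bash
python3 -c "
from station import r
print(r.close_job())"
```

```text
the job is handed in; nothing more can be done
None
```

I handed the job in at about 34 s of the 67 s: the bar lies across the rack with its pin in the hole and its foot in the trough, the gripper has let go and is clear, and the jars are standing where they were. I checked this from the last pictures and force readings, but the hand-in returned no verdict.

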